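Portion wooden balls into kit boxes, click them shut and stack them

TASK

Make up the ball kits for the painting class: set each open kit box in the cradle under the ball hopper, pull the shutter right out once so that its two balls drop in, and push the shutter fully home again; then slide that box's cover shut until its tab clicks. Stack every kit box, the one already closed (if there is one) too, squarely on the finished box at the left, each foot seated inside the rims of the box below, in any order; leave the remaining balls in the hopper and do not disturb the tape, cup, jar and bottle.

Things in the scene. Friction and masses are not known exactly. Their poses are not given: they have to be found in the camera images.
- hopper: Ball hopper fixed to the table; origin on the table under its outlet. Base plate 120 (x) x 185 (y) x 6, four 10 mm pillars 82 apart inside, deck plates 108 x 64 (lower one's underside at 80, pillar tops at 161), clear square tube 35 wide with funnel, top at 292. Handle towards its -x. A box enters level from its +y side, between the pillars, lifted over the rear lip (top at 14) and under the deck.
- cradle (a point): Centre of the box cradle's floor, 6 above the table, 48 from the outlet axis towards the hopper's +y; axes as the hopper's. The box sits here with its +x end towards the hopper's -y (under the outlet), cover tail to +y. Black bars 8 high beside it (inner faces 33 from the middle, only near its centre) and at the rear; stop 39 high in front; 3 mm play all round.
- shutter (a joint): Shutter under the hopper tube: 0 = fully home (shut), 0.040 m = right out along the hopper's -x. Friction 2 N, stays where left. Two blades: out past about 0.028 the lowest two balls fall and the others are held back; fully home, the outlet is shut and the next two drop into the chamber. One stroke out and back = one portion of two balls.
- shutter_grip (a point): Point in the orange upright handle fin of the shutter, moves with it: fin 42 long (hopper x) x 12 thick (y) x 46 high, from 104 to 150 above the table; this point 132 up, 90 from the outlet axis when shut. Free from above; a steel bracket 52 wide stands 24 behind this point, top at 153.
- kit_a: Teal kit box, 140 (its x) x 60 (y) x 54 high; origin at the centre of its underside. Foot below it 4 high, 129 x 49, fits with 2.5 play inside the rims (134 x 54) of another, pitch 50. -x end wall 31 high. Clear cover along x, top at 39, below the rims. Starts empty, cover drawn out 45 to 50 at the -x end, +x part open from above. 0.25 kg. May be absent.
- kit_b: Teal kit box, 140 (its x) x 60 (y) x 54 high; origin at the centre of its underside. Foot below it 4 high, 129 x 49, fits with 2.5 play inside the rims (134 x 54) of another, pitch 50. -x end wall 31 high. Clear cover along x, top at 39, below the rims. Starts empty, cover drawn out 45 to 50 at the -x end, +x part open from above. 0.25 kg. May be absent.
- kit_c: Teal kit box, 140 (its x) x 60 (y) x 54 high; origin at the centre of its underside. Foot below it 4 high, 129 x 49, fits with 2.5 play inside the rims (134 x 54) of another, pitch 50. -x end wall 31 high. Clear cover along x, top at 39, below the rims. Filled and closed, one rigid piece, 0.27 kg. To be stacked. May be absent.
- kit_base: Teal kit box, 140 (its x) x 60 (y) x 54 high; origin at the centre of its underside. Foot below it 4 high, 129 x 49, fits with 2.5 play inside the rims (134 x 54) of another, pitch 50. -x end wall 31 high. Clear cover along x, top at 39, below the rims. Filled and closed, one rigid piece, 0.27 kg. Bottom of the column, the leftmost kit box.
- cover_a (a joint): Cover of kit_a: 0 = fully home, up to 0.050 m drawn out along the box's -x. Friction 1 N. A sprung orange tab meets a ledge at about 0.008, takes about 6 N to ride over it and drops behind it (click) in the last 4 mm; short of that it springs back. The shut cover holds itself.
- cover_b (a joint): Cover of kit_b: 0 = fully home, up to 0.050 m drawn out along the box's -x. Friction 1 N. A sprung orange tab meets a ledge at about 0.008, takes about 6 N to ride over it and drops behind it (click) in the last 4 mm; short of that it springs back. The shut cover holds itself.
- kit_a_ridge (a point): Centre of the orange thumb ridge at the tail of kit_a's cover: 10 long (box x) x 40 wide x 7 high, 41 to 48 above the box's underside, so below the rims; 64 behind the box's centre when shut, farther by the joint value when open. Push it from behind towards the box's +x, or pinch it from above.
- kit_b_ridge (a point): Centre of the orange thumb ridge at the tail of kit_b's cover: 10 long (box x) x 40 wide x 7 high, 41 to 48 above the box's underside, so below the rims; 64 behind the box's centre when shut, farther by the joint value when open. Push it from behind towards the box's +x, or pinch it from above.
- ball_1: Wooden ball, 26 diameter, 12 g, origin at its centre; number 1 from below in the hopper tube at the start.
- ball_2: Wooden ball, 26 diameter, 12 g, origin at its centre; number 2 from below in the hopper tube at the start.
- ball_3: Wooden ball, 26 diameter, 12 g, origin at its centre; number 3 from below in the hopper tube at the start.
- ball_4: Wooden ball, 26 diameter, 12 g, origin at its centre; number 4 from below in the hopper tube at the start.
- ball_5: Wooden ball, 26 diameter, 12 g, origin at its centre; number 5 from below in the hopper tube at the start.
- ball_6: Wooden ball, 26 diameter, 12 g, origin at its centre; number 6 from below in the hopper tube at the start.
- tape: Bystander: roll of masking tape, 94 across, 25 high, lying flat; origin under its centre.
- beaker: Bystander: green plastic cup, 72 across, 81 high; origin under its centre.
- jar: Bystander: glass jar of cloudy thinner, 72 across, 90 high; origin under its centre.
- bottle: Bystander: paint bottle with white top, 65 across, 154 high; origin under its centre.

How it is judged (in metres and radians):
On the way, in this order (a step that is already met when the one before it is completed fails the run):
1. with an open kit box in the cradle, the shutter is pulled right out (value of joint shutter above 0.034 m and ((horizontal distance between kit_a and cradle below 0.012 m and value of joint cover_a above 0.035 m) or (horizontal distance between kit_b and cradle below 0.012 m and value of joint cover_b above 0.035 m))).
2. the first two balls lie in that box and the shutter is fully home (value of joint shutter below 0.003 m and (((horizontal distance between ball_1 and kit_a below 0.07 m and z of ball_1 in the frame of kit_a between 0.015 and 0.032 m) and (horizontal distance between ball_2 and kit_a below 0.07 m and z of ball_2 in the frame of kit_a between 0.015 and 0.032 m)) or ((horizontal distance between ball_1 and kit_b below 0.07 m and z of ball_1 in the frame of kit_b between 0.015 and 0.032 m) and (horizontal distance between ball_2 and kit_b below 0.07 m and z of ball_2 in the frame of kit_b between 0.015 and 0.032 m)))), for 0.2 s.
3. the cover of the filled box is slid home past the click (((((horizontal distance between ball_1 and kit_a below 0.07 m and z of ball_1 in the frame of kit_a between 0.015 and 0.032 m) and (horizontal distance between ball_2 and kit_a below 0.07 m and z of ball_2 in the frame of kit_a between 0.015 and 0.032 m)) and value of joint cover_a below 0.002 m) or (((horizontal distance between ball_1 and kit_b below 0.07 m and z of ball_1 in the frame of kit_b between 0.015 and 0.032 m) and (horizontal distance between ball_2 and kit_b below 0.07 m and z of ball_2 in the frame of kit_b between 0.015 and 0.032 m)) and value of joint cover_b below 0.002 m))), for 0.2 s.
At the end, for the whole second after the job is handed in: Every kit box stands in one column on the base box, upright, at rest, within 10 mm and 0.10 rad of it (either way round); each box that was open holds exactly two balls, cover home within 2 mm; shutter home within 3 mm; all other balls still in the hopper tube (horizontal distance between each of kit_a, kit_b, kit_c and kit_base below 0.01 m and angle between the x axis of each of kit_a, kit_b, kit_c and the x axis of kit_base, either way round below 0.1 rad and angle between each of kit_a, kit_b, kit_c, kit_base's own z axis and vertical below 0.04 rad and z of each of kit_a, kit_b, kit_c in the frame of kit_base above 0.045 m and linear speed of each of kit_a, kit_b, kit_c below 0.02 m/s and (((horizontal distance between ball_1 and kit_a below 0.07 m and z of ball_1 in the frame of kit_a between 0.015 and 0.032 m) and (horizontal distance between ball_2 and kit_a below 0.07 m and z of ball_2 in the frame of kit_a between 0.015 and 0.032 m) and not (horizontal distance between ball_3 and kit_a below 0.07 m and z of ball_3 in the frame of kit_a between 0.015 and 0.032 m) and not (horizontal distance between ball_4 and kit_a below 0.07 m and z of ball_4 in the frame of kit_a between 0.015 and 0.032 m)) or ((horizontal distance between ball_3 and kit_a below 0.07 m and z of ball_3 in the frame of kit_a between 0.015 and 0.032 m) and (horizontal distance between ball_4 and kit_a below 0.07 m and z of ball_4 in the frame of kit_a between 0.015 and 0.032 m) and not (horizontal distance between ball_1 and kit_a below 0.07 m and z of ball_1 in the frame of kit_a between 0.015 and 0.032 m) and not (horizontal distance between ball_2 and kit_a below 0.07 m and z of ball_2 in the frame of kit_a between 0.015 and 0.032 m))) and (((horizontal distance between ball_1 and kit_b below 0.07 m and z of ball_1 in the frame of kit_b between 0.015 and 0.032 m) and (horizontal distance between ball_2 and kit_b below 0.07 m and z of ball_2 in the frame of kit_b between 0.015 and 0.032 m) and not (horizontal distance between ball_3 and kit_b below 0.07 m and z of ball_3 in the frame of kit_b between 0.015 and 0.032 m) and not (horizontal distance between ball_4 and kit_b below 0.07 m and z of ball_4 in the frame of kit_b between 0.015 and 0.032 m)) or ((horizontal distance between ball_3 and kit_b below 0.07 m and z of ball_3 in the frame of kit_b between 0.015 and 0.032 m) and (horizontal distance between ball_4 and kit_b below 0.07 m and z of ball_4 in the frame of kit_b between 0.015 and 0.032 m) and not (horizontal distance between ball_1 and kit_b below 0.07 m and z of ball_1 in the frame of kit_b between 0.015 and 0.032 m) and not (horizontal distance between ball_2 and kit_b below 0.07 m and z of ball_2 in the frame of kit_b between 0.015 and 0.032 m))) and value of joint each of cover_a, cover_b below 0.002 m and value of joint shutter below 0.003 m and ((horizontal distance between ball_1 and kit_a below 0.07 m and z of ball_1 in the frame of kit_a between 0.015 and 0.032 m) or (horizontal distance between ball_1 and kit_b below 0.07 m and z of ball_1 in the frame of kit_b between 0.015 and 0.032 m) or (horizontal distance between ball_1 and hopper below 0.02 m and z of ball_1 in the frame of hopper above 0.1 m)) and ((horizontal distance between ball_2 and kit_a below 0.07 m and z of ball_2 in the frame of kit_a between 0.015 and 0.032 m) or (horizontal distance between ball_2 and kit_b below 0.07 m and z of ball_2 in the frame of kit_b between 0.015 and 0.032 m) or (horizontal distance between ball_2 and hopper below 0.02 m and z of ball_2 in the frame of hopper above 0.1 m)) and ((horizontal distance between ball_3 and kit_a below 0.07 m and z of ball_3 in the frame of kit_a between 0.015 and 0.032 m) or (horizontal distance between ball_3 and kit_b below 0.07 m and z of ball_3 in the frame of kit_b between 0.015 and 0.032 m) or (horizontal distance between ball_3 and hopper below 0.02 m and z of ball_3 in the frame of hopper above 0.1 m)) and ((horizontal distance between ball_4 and kit_a below 0.07 m and z of ball_4 in the frame of kit_a between 0.015 and 0.032 m) or (horizontal distance between ball_4 and kit_b below 0.07 m and z of ball_4 in the frame of kit_b between 0.015 and 0.032 m) or (horizontal distance between ball_4 and hopper below 0.02 m and z of ball_4 in the frame of hopper above 0.1 m)) and horizontal distance between each of ball_5, ball_6 and hopper below 0.02 m and z of each of ball_5, ball_6 in the frame of hopper above 0.1 m); the robot touches nothing.
It fails at once if the roll of masking tape is moved more than 30 mm (distance of tape from where it was at the start of the episode above 0.03 m).
It fails at once if the green plastic cup is moved more than 30 mm (distance of beaker from where it was at the start of the episode above 0.03 m).
It fails at once if the jar of thinner is moved more than 30 mm (distance of jar from where it was at the start of the episode above 0.03 m).
It fails at once if the paint bottle beside the hopper is moved more than 30 mm (distance of bottle from where it was at the start of the episode above 0.03 m).
Of kit_a, kit_b, kit_c only 2 to 3 are there at a start; the rules pass over those that are not, and their reading is None.
At some moment in a run one of kit_base may be knocked a few centimetres aside while the robot is not near it.
Once in a run the grip may slacken for a moment while it holds something.
It also fails if it takes over 210 s, if anything falls off the work surface, if the arm or the gripper's body presses on something with over 40 N, if the wrist force passes 120 N, or if a joint passes its speed limit or range.

ROBOT

A 6-joint arm with a two-finger parallel gripper is mounted at the origin on the work surface; the furniture and walls round the work are solid. World frame = base frame: x ahead of the robot, y to its left, z up, the work surface at z = 0. Lengths are in mm, angles in rad, forces in N, time in s.
With the tool pointing down it reaches from about 300 to 775 mm from the base axis. Payload 14.6 kg.
Tool frame: the origin (TCP) lies on the centre line of the jaws, within the pads' length; the fingertips stand ahead of it and the grasp point (between the pads) is the TCP (manip.tip_reach is the z of the fingertips in the tool frame, in mm); z points along the fingers, y is the direction in which the jaws open and shut (so a half turn about z gives the same grasp; the last joint's range is limited). The gripper opens to 94 mm and grips with 3 to 60 N. Pads are 16 mm wide; open, the fingers measure 119 mm over their backs; the gripper's body (75 mm by 177 mm) begins 78 mm behind the grasp point.
Start: joints at [1.184, 0.3, 1.521, -0, 1.321, -0.067], TCP at [172.904, 522.105, 224.446] pointing down, gripper open.
Joint ranges: [-3.03, 3.03], [-0.79, 2.21], [0.23, 2.52], [-1.04, 4.18], [0, 3.07], [-2.55, 2.55]. Speed limits (rad/s): [2.22, 2.22, 2.57, 3.14, 3.14, 3.14].

INTERFACE

Orientations are given as [roll, pitch, yaw] about the fixed x, y, z axes, in that order (R = Rz(yaw) Ry(pitch) Rx(roll)).
In Python, from cell import manip, camera, search_frame, masks_of, tip_of gives the robot as it stands.
- The arm moves only by the tool send_rows, never from a script. Its argument "plan" is a list of rows, each an object with "travel": the shift along the tool's x, y, z in mm, a list of three; "delta_rot": the turn, a rotation vector about the tool's x, y, z in degrees, a list of three; "fingers": the gripper's target within -1 to 1 (shut at 1, half-way at 0, fully open at -1). In form: [{"travel": [dx, dy, dz], "delta_rot": [wx, wy, wz], "fingers": fingers}, ...]. A call has 1 to 20 rows; each row shifts and turns the commanded pose from where the row before left it, along the tool's axes as they then stand; what a row does not reach is not made up. A row lasts 1/8 s, in which the tool goes at most 62.5 mm and 10.7 degrees, less where a joint would pass 70% of its speed; a pose out of reach is approached as far as the arm can. A call is refused whole if a number of a shift passes 62.5 or a number of a turn 10.7, either way. A call with a gripper value outside its range is refused whole. The fingers move at their own pace and stop on an object; "grip_force" is the grip in N (left out, the last holds). Time passes only in rows, so rows that do not move let the fingers close. It gives the time, the measured TCP pose, the force and the opening at its end, in the units of the state.
- manip.read_state(): the state, without advancing time (a new reading comes with each control period).
- camera(name): name is "side" or "top"; returns a dict with "color" (400x640x3 uint8, red, green, blue), "z_map" (400x640 float32, mm along the optical axis (not along the pixel's ray), 0 where there is no reading), "fov_y" (degrees; the focal length in pixels is half the picture's height over the tangent of half this angle, whatever the lens; pixels are square), "cx", "cy" (the principal point, pixels), "world_from_camera" (4x4, takes a point from camera to world coordinates). Camera axes: x right, y up, looking along -z (the intrinsics and any distortion apply to the point x, -y, -z); pixel columns grow to the right and rows downward; lengths in mm; the calibration is good to about 2 mm. A picture is of the moment at which its call begins.
- manip.sign_off(): hands the job in, once; it reports no verdict.
Trained networks look in the newest picture that a camera, given by its name, has taken for a name from the list of things; names that differ only in an ending like _2 or _b are one class to them, and where a whole thing is asked for, a point or a joint stands for the part that bears it (a point fixed in the world has none). Each returns a list of dicts, best first, with "confidence" (0 to 1); they miss things now and then, are a little off and sometimes report something else, mostly with a low value. They report only what shows in the picture. A call takes as long as a camera call.
- search_frame(name, camera): "at" ([x, y, z] in mm, in the coordinates of the camera as it stood for that picture, good to about 4 mm: the middle of the surface that is visible of it).
- masks_of(name, camera): "region" (400x640 bool, what is visible of it).
- tip_of(name, camera): "at" ([x, y, z] in mm, in the coordinates of the camera as it stood for that picture, good to about 4 mm: a listed point, or the origin of a listed thing).
The state is a dict: "clock": time; "joints": joint angles; "qd": joint speeds; "effort": joint torques, N m; "eef_pos": TCP position; "eef_rot": TCP orientation; "wrist_force": force on the tool from outside, world axes, zero at the start; "moment": the same for the moment, N m; "finger_gap": finger opening in mm.
Only numpy, scipy, OpenCV 4.12 (cv2) and the standard library are available. Lean on these libraries where they do the work, as an engineer would, in place of code of your own. Each camera call takes 0.05 s, during which the arm holds its last target. There are 200 camera calls.

## Working session

There is one attempt and no reset: what is moved stays moved. The work goes in short steps, Python scripts to look and compute and a tool call to move; the robot and the scene stay as the last step left them, time stands still between calls to the robot, and variables do not carry over. Pictures are saved under pics/ and viewed, about 12 in all and at most 16, crops included, and the job is handed in when it is done.

Besides the shell and the picture viewer there is one more tool, called after ">>>" as name([rows], argument=value, ...), one row to a line, values as JSON. send_rows: Moves the arm, as the interface text tells. Its arguments: {"type":"object","properties":{"plan":{"type":"array"},"grip_force":{"type":"number"}},"required":["plan"]}

```bash
ls; mkdir -p pics; cat > h.py <<'E'
import numpy as np, cv2
from cell import manip, camera, search_frame, masks_of, tip_of
def cam(n):
    c=camera(n); c['name']=n; return c
def toW(c,p):
    return (np.array(c['world_from_camera'])@np.r_[np.array(p,float),1])[:3]
def cloud(c):
    h,w=c['z_map'].shape; f=h/2/np.tan(np.radians(c['fov_y'])/2)
    v,u=np.mgrid[:h,:w]; z=c['z_map'].astype(float)
    P=np.stack([(u-c['cx'])/f*z,-(v-c['cy'])/f*z,-z,np.ones_like(z)],-1)
    W=P@np.array(c['world_from_camera']).T
    W=W[...,:3]; W[z<=0]=np.nan
    return W
def save(c,n,crop=None,s=1):
    im=c['color'][...,::-1]
    if crop: im=im[crop[1]:crop[3],crop[0]:crop[2]]
    cv2.imwrite('pics/'+n,cv2.resize(im,None,fx=s,fy=s,interpolation=cv2.INTER_CUBIC))
E
python3 - <<'E'
from h import *
print(manip.read_state()); print(manip.tip_reach)
for n in ['side','top']:
    c=cam(n); save(c,n+'0.png'); print(n,c['fov_y'],c['cx'],c['cy'],np.round(c['world_from_camera'],3).tolist(),[k for k in c])
    for t in ['hopper','shutter_grip','cradle','kit_a','kit_c','kit_base','kit_a_ridge','tape','beaker','jar','bottle']:
        for d in tip_of(t,n): print(t,round(d['confidence'],2),np.round(toW(c,d['at'])))
E
```

```text
pics
{'clock': 0.0, 'joints': array([ 1.18440514e+00,  3.00476220e-01,  1.52156076e+00, -2.31347845e-05,
        1.32072226e+00, -6.66263749e-02]), 'qd': array([-9.34164417e-04,  8.79723255e-04,  1.43536872e-05,  1.25920503e-03,
       -1.63251828e-05, -1.04426126e-03]), 'effort': array([ 1.37691859e-03, -5.31815851e+01, -3.52737737e+01,  7.08990684e-02,
        2.44575430e-02, -1.11275856e-04]), 'eef_pos': array([172.82047788, 521.89104339, 223.89211293]), 'eef_rot': array([-3.14042716e+00, -5.53093294e-05,  2.82183355e+00]), 'wrist_force': array([-0.11452515, -0.46564724, -0.81350249]), 'moment': array([ 0.02582494,  0.02509762, -0.0664784 ]), 'finger_gap': 94.36020385653958}
19.0
side 50.8451276515669 318.03681927246635 203.05422410585842 [[0.998, 0.053, -0.044, 274.18], [-0.066, 0.523, -0.85, -1414.425], [-0.022, 0.85, 0.526, 1044.667], [0.0, 0.0, 0.0, 1.0]] ['color', 'z_map', 'fov_y', 'cx', 'cy', 'world_from_camera', 'name']
hopper 0.93 [ 457. -300.   -1.]
shutter_grip 0.75 [413. 124.  -0.]
shutter_grip 0.54 [ 372. -305.  128.]
cradle 0.96 [ 456. -254.    4.]
cradle 0.51 [ 279. 
[... 482 characters left out ...]
1, 0.125, 0.992, 1844.98], [0.0, 0.0, 0.0, 1.0]] ['color', 'z_map', 'fov_y', 'cx', 'cy', 'world_from_camera', 'name']
hopper 0.76 [ 464. -305.    1.]
shutter_grip 0.4 [ 370. -304.  135.]
cradle 0.64 [ 463. -258.    7.]
kit_a 0.57 [422. 125.  -2.]
kit_a 0.27 [ 465. -491.    1.]
kit_c 0.57 [422. 125.  -2.]
kit_c 0.27 [ 465. -491.    1.]
kit_base 0.76 [425. 399.   1.]
kit_base 0.52 [ 464. -257.    5.]
kit_a_ridge 0.94 [506. 231.  48.]
tape 0.74 [ 281. -261.    3.]
tape 0.66 [ 373. -304.  137.]
beaker 0.65 [419. 125.  -1.]
beaker 0.62 [ 460. -303.  238.]
beaker 0.57 [243. 296.  -4.]
jar 0.5 [487. 513.   0.]
bottle 0.73 [ 460. -487.    4.]
bottle 0.72 [420. 128.  -3.]
bottle 0.63 [243. 294.   3.]
```

View pics/top0.png

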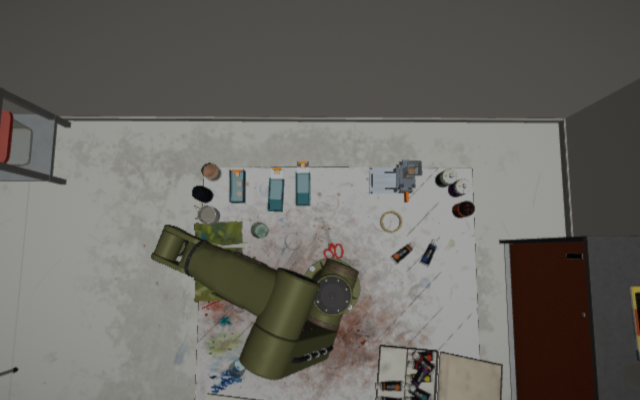

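View pics/side0.png

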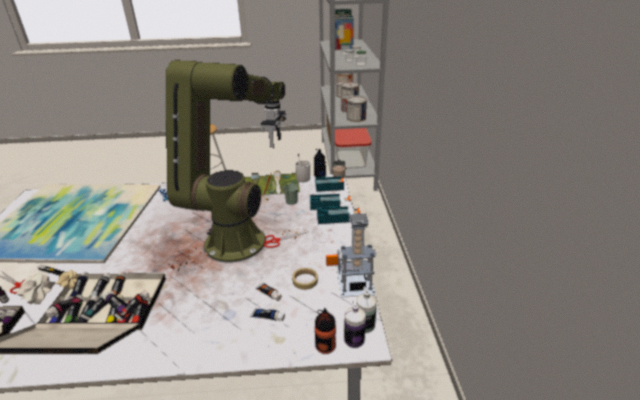

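```bash
cat >> h.py <<'E'
def comps(c,zlo=-20,zhi=400,plot=False):
    """teal boxes: list of (rect fit of outline at known rim height 54)"""
    hsv=cv2.cvtColor(c['color'],cv2.COLOR_RGB2HSV)
    m=((hsv[...,0]>80)&(hsv[...,0]<105)&(hsv[...,1]>110)).astype(np.uint8)
    return m
E
python3 - <<'E'
from h import *
c=cam('top'); save(c,'t1.png',(190,140,430,240),3.3)
s=cam('side'); save(s,'s1.png',(280,160,400,300),4)
for c in (c,s):
    W=cloud(c); m=comps(c); n,l,st,ce=cv2.connectedComponentsWithStats(m)
    for i in range(1,n):
        if st[i,4]<40: continue
        P=W[l==i]; P=P[~np.isnan(P[:,0])]
        print(c['name'],st[i],np.round(np.nanpercentile(P,[2,50,98],axis=0)).tolist())
        T=P[(P[:,2]>45)&(P[:,2]<65)]
        if len(T)>10: print('   ',len(T),[np.round(a,1) for a in cv2.minAreaRect(T[:,:2].astype(np.float32))])
W=cloud(c)
E
```

```text
top [297 194  13  11 128] [[351.0, 96.0, -2.0], [376.0, 118.0, 9.0], [398.0, 144.0, 57.0]]
    14 [array([355.3, 113.4]), array([14.5, 53.4]), np.float64(19.3)]
top [269 199  13  12 133] [[327.0, 208.0, 0.0], [350.0, 239.0, 9.0], [372.0, 263.0, 58.0]]
    16 [array([334.7, 224.2]), array([30.7, 62.8]), np.float64(38.9)]
side [317 183  26   7 155] [[365.0, 364.0, 14.0], [426.0, 373.0, 33.0], [487.0, 382.0, 49.0]]
    26 [array([422.8, 372.2]), array([117.8,  16.2]), np.float64(1.5)]
side [311 196  37  27 530] [[331.0, 85.0, 16.0], [390.0, 147.0, 36.0], [472.0, 267.0, 54.0]]
    128 [array([395.2, 172.5]), array([121.7, 205.6]), np.float64(11.8)]
side [108 205  17  11  75] [[-601.0, 239.0, 14.0], [-566.0, 297.0, 19.0], [-545.0, 323.0, 25.0]]
side [  0 210  83  47 527] [[-934.0, -44.0, 14.0], [-752.0, 15.0, 19.0], [-717.0, 278.0, 24.0]]
side [ 34 214  17  17  60] [[-888.0, 154.0, 14.0], [-871.0, 229.0, 20.0], [-859.0, 267.0, 23.0]]
side [ 71 224  14  13  84] [[-694.0, 90.0, 15.0], [-677.0, 123.0, 20.0], [-656.0, 173.0, 24.0]]
side [ 69 253  15   5  46] [[-642.0, -66.0, 15.0], [-614.0, -52.0, 19.0], [-589.0, -34.0, 23.0]]
```

View pics/t1.png

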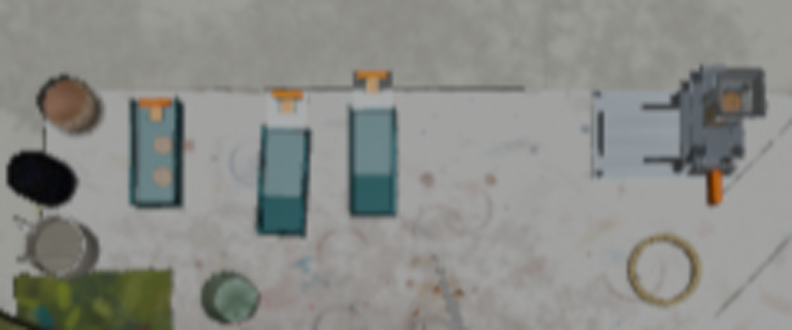

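View pics/s1.png

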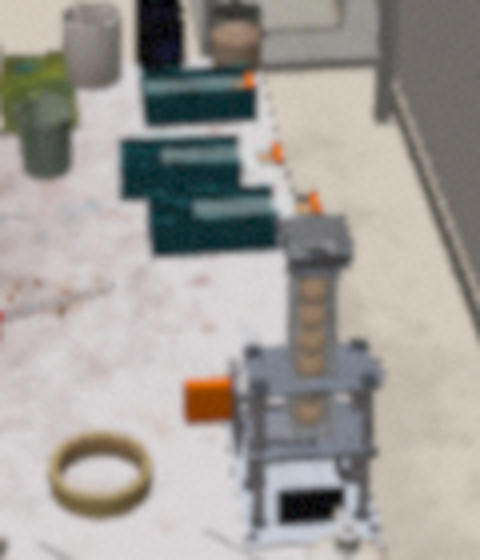

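```bash
cat >> h.py <<'E'
from scipy.optimize import minimize
def proj(c,P):
    P=np.asarray(P,float); f=200/np.tan(np.radians(c['fov_y'])/2)
    q=(np.linalg.inv(np.array(c['world_from_camera']))@np.c_[P,np.ones(len(P))].T)[:3].T
    return np.c_[c['cx']+f*q[:,0]/-q[:,2], c['cy']-f*q[:,1]/-q[:,2]]
def plane(c,u,v,z):
    f=200/np.tan(np.radians(c['fov_y'])/2); T=np.array(c['world_from_camera'])
    d=T[:3,:3]@np.array([(u-c['cx'])/f,-(v-c['cy'])/f,-1]); o=T[:3,3]
    return o+d*(z-o[2])/d[2]
S=8
def raster(c,hulls,shape=(400,640),box=None):
    x0,y0,x1,y1=box; im=np.zeros(((y1-y0)*S,(x1-x0)*S),np.uint8)
    for H in hulls:
        p=(proj(c,H)-[x0,y0]+0.5)*S-0.5
        cv2.fillConvexPoly(im,np.round(cv2.convexHull(p.astype(np.float32))*16).astype(np.int32),1,shift=4)
    return im.reshape(y1-y0,S,x1-x0,S).mean((1,3))
def cub(x,y,z): return np.array([[a,b,c] for a in x for b in y for c in z],float)
def kit_hulls(x,y,yaw,d,z0=0):
    R=np.array([[np.cos(yaw),-np.sin(yaw),0],[np.sin(yaw),np.cos(yaw),0],[0,0,1]])
    Hs=[cub((-70,70),(-30,30),(4,54)),cub((-64.5,64.5),(-24.5,24.5),(0,4))]
    if d>5: Hs+=[cub((-69-d,0),(-25,25),(37,39)),cub((-69-d,-59-d),(-20,20),(41,48))]
    return [H@R.T+[x,y,z0] for H in Hs]
def fit_kit(cs,x,y,yaw,d,z0=0,free_d=True):
    """cs: cameras (newest pictures); returns fit per camera from net masks"""
    out=[]
    for c in cs:
        uv=proj(c,[[x,y,z0+40]])[0]; best=None
        for r in masks_of('kit_a',c['name'])+masks_of('kit_base',c['name']):
            m=r['region']; 
            if not m.any(): continue
            v,u=np.nonzero(m); e=np.hypot(u.mean()-uv[0],v.mean()-uv[1])
            if e<12 and m.sum()<3000 and (best is None or r['confidence']>best[1]): best=(m,r['confidence'])
        if best is None: print(c['name'],'no mask'); continue
        m=best[0].astype(float); v,u=np.nonzero(m); b=(max(u.min()-12,0),max(v.min()-12,0),u.max()+12,v.max()+12)
        mm=m[b[1]:b[3],b[0]:b[2]]
        def cost(p): return ((raster(c,kit_hulls(x+p[0],y+p[1],yaw+p[2]/100,d+(p[3] if free_d else 0),z0),box=b)-mm)**2).sum()
        r=min((minimize(cost,s,method='Nelder-Mead',options=dict(initial_simplex=np.array(s)+np.r_[np.zeros((1,4)),np.eye(4)*6])) for s in ([0,0,0,0],[4,-4,2,0],[-4,4,-2,0])),key=lambda r:r.fun)
        print(c['name'],'conf %.2f cost %.1f area %d'%(best[1],r.fun,m.sum()),'x %.1f y %.1f yaw %.3f d %.1f'%(x+r.x[0],y+r.x[1],yaw+r.x[2]/100,d+r.x[3]))
E
python3 - <<'E'
from h import *
cs=[cam('top'),cam('side')]
for p in [(418,125,np.pi,48),(394,239,np.pi,48),(428,402,np.pi,0)]: print(p[:2]); fit_kit(cs,*p,free_d=p[3]>0)
c=cs[0]
W=cloud(c)
# hopper: rectified plane z=6 strip profiles
Wz=W[160:200,360:425]
print(np.round(Wz[::3,::3,2]).astype(int))
hsv=c['color'].astype(int)
print('row profile col 375-393', hsv[160:202,376:392].mean(1).round().astype(int).tolist())
print('col profile', hsv[176:186,360:404].mean(0).round().astype(int).tolist())
for u,v in [(369,181),(384,168),(384,194)]: print(u,v,plane(c,u,v,6))
for n in cs:
  for t in ['shutter_grip','hopper','cradle','tape','bottle','beaker']:
    for d in search_frame(t,n['name'])[:2]: print(n['name'],t,round(d['confidence'],2),np.round(toW(n,d['at'])))
E
```

```text
(418, 125)
top conf 0.87 cost 15.7 area 587 x 423.6 y 119.3 yaw 3.154 d 44.6
side conf 0.62 cost 44.7 area 573 x 418.4 y 119.1 yaw 3.139 d 37.2
(394, 239)
top conf 0.66 cost 21.4 area 606 x 398.7 y 233.5 yaw 3.129 d 42.9
side conf 0.98 cost 73.5 area 480 x 392.8 y 242.4 yaw 3.038 d 46.0
(428, 402)
top conf 0.68 cost 31.0 area 526 x 431.1 y 401.9 yaw 3.150 d 3.5
side conf 0.63 cost 22.6 area 398 x 428.7 y 401.9 yaw 3.116 d 6.8
[[                -741                 -735                 -745
                  -728                 -726                 -735
                  -736                 -739                 -746
                  -751                 -733                 -746
                  -733                 -748                  152
                   147                  292                  299
                   289                  290                  293
                  -745]
 [                -740                 -730                 -740
                  -740                 -741                 -736
                  -742                 -714                 -
[... 7604 characters left out ...]
        ]
384 194 [ 399.51119421 -233.85026554    6.        ]
top shutter_grip 0.7 [245. 305.   6.]
top shutter_grip 0.55 [ 399. -302.  156.]
top hopper 0.55 [ 456. -275.   43.]
top cradle 0.91 [ 457. -278.   42.]
top tape 0.58 [ 283. -259.   29.]
top tape 0.22 [ 457. -277.   43.]
top bottle 0.55 [ 457. -476.  118.]
top beaker 0.8 [245. 306.   4.]
top beaker 0.66 [447. 237.  38.]
side shutter_grip 0.81 [ 395. -310.  121.]
side hopper 0.6 [ 452. -321.  118.]
side cradle 0.84 [ 455. -325.  116.]
side tape 0.92 [ 284. -268.   15.]
side bottle 0.9 [ 470. -507.  106.]
side beaker 0.75 [242. 277.  55.]
side beaker 0.35 [ 470. -506.  106.]<stdin>:8: RuntimeWarning: invalid value encountered in cast
```

>>> send_rows([
  {"travel":[-39,-29.5,0],"delta_rot":[0,0,0],"fingers":-1},
  {"travel":[-39,-29.5,0],"delta_rot":[0,0,0],"fingers":-1},
  {"travel":[-39,-29.5,0],"delta_rot":[0,0,0],"fingers":-1},
  {"travel":[-39,-29.5,0],"delta_rot":[0,0,0],"fingers":-1},
  {"travel":[-39,-29.5,0],"delta_rot":[0,0,0],"fingers":-1},
  {"travel":[-39,-29.5,0],"delta_rot":[0,0,0],"fingers":-1},
  {"travel":[-39,-29.5,0],"delta_rot":[0,0,0],"fingers":-1},
  {"travel":[-39,-29.5,0],"delta_rot":[0,0,0],"fingers":-1},
  {"travel":[-39,-29.5,0],"delta_rot":[0,0,0],"fingers":-1},
  {"travel":[-39,-29.5,0],"delta_rot":[0,0,0],"fingers":-1},
  {"travel":[0,0,0],"delta_rot":[0,0,10.7],"fingers":-1},
  {"travel":[0,0,0],"delta_rot":[0,0,10.7],"fingers":-1},
  {"travel":[0,0,0],"delta_rot":[0,0,10.7],"fingers":-1},
  {"travel":[0,0,0],"delta_rot":[0,0,10.7],"fingers":-1},
  {"travel":[0,0,0],"delta_rot":[0,0,10.7],"fingers":-1},
  {"travel":[0,0,0],"delta_rot":[0,0,10.7],"fingers":-1},
  {"travel":[0,0,0],"delta_rot":[0,0,10.7],"fingers":-1},
  {"travel":[0,0,0],"delta_rot":[0,0,10.7],"fingers":-1},
  {"travel":[0,0,0],"delta_rot":[0,0,10.7],"fingers":-1},
  {"travel":[0,0,0],"delta_rot":[0,0,10.7],"fingers":-1},
])

```text
clock: 5.1
eef_pos: [450.4, 119.5, 224.5]
eef_rot: [3.141, -0.0, 0.948]
wrist_force: [-0.7, 0.6, -0.2]
finger_gap: 94.1
```

>>> send_rows([
  {"travel":[0,0,0],"delta_rot":[0,0,10.7],"fingers":-1},
  {"travel":[0,0,0],"delta_rot":[0,0,10.7],"fingers":-1},
  {"travel":[0,0,0],"delta_rot":[0,0,10.7],"fingers":-1},
  {"travel":[0,0,0],"delta_rot":[0,0,10.7],"fingers":-1},
  {"travel":[0,0,0],"delta_rot":[0,0,10.7],"fingers":-1},
  {"travel":[0,0,30],"delta_rot":[0,0,0.8],"fingers":-1},
  {"travel":[0,0,40],"delta_rot":[0,0,0],"fingers":-1},
  {"travel":[0,0,40],"delta_rot":[0,0,0],"fingers":-1},
  {"travel":[0,0,0],"delta_rot":[0,0,0],"fingers":-1},
])

```text
clock: 6.22
eef_pos: [449.2, 119.2, 112.7]
eef_rot: [3.141, 0.005, 0.007]
wrist_force: [0.6, 0.3, 0.4]
finger_gap: 94.1
```

```bash
python3 - <<'E'
from h import *
s=cam('side'); t=cam('top'); 
a=s['color'][130:270,270:400]; b=t['color'][140:240,250:350]
a=cv2.resize(a[...,::-1],None,fx=4,fy=4,interpolation=cv2.INTER_CUBIC); b=cv2.resize(b[...,::-1],(400,400),interpolation=cv2.INTER_CUBIC)
o=np.zeros((560,800,3),np.uint8); o[:,:400]=a[:,:400]; o[:400,400:]=b; cv2.imwrite('pics/g2.png',o)
st=manip.read_state(); print(st['eef_pos'],st['eef_rot'],st['joints'])
W=cloud(s).reshape(-1,3); q=W[(abs(W[:,0]-450)<150)&(abs(W[:,1]-119)<150)&(W[:,2]>100)]
for z in range(100,400,20):
    r=q[(q[:,2]>z)&(q[:,2]<z+20)]
    if len(r)>5: print(z,len(r),np.round(np.percentile(r,[3,97],axis=0)[:,:2]).tolist())
E
```

```text
[450.92546306 119.57830603 115.67742803] [-3.14141670e+00 -9.09739242e-04  6.60069819e-03] [1.80673910e-01 2.43652159e-01 1.86825295e+00 1.83696688e-05
 1.02876107e+00 1.74485999e+00]
100 26 [[442.0, 56.0], [459.0, 171.0]]
120 20 [[442.0, 54.0], [459.0, 67.0]]
140 22 [[442.0, 52.0], [458.0, 65.0]]
160 22 [[441.0, 53.0], [458.0, 170.0]]
180 39 [[418.0, 34.0], [480.0, 168.0]]
200 102 [[417.0, 31.0], [484.0, 187.0]]
220 194 [[419.0, 27.0], [481.0, 182.0]]
240 51 [[430.0, 98.0], [471.0, 142.0]]
260 30 [[418.0, 88.0], [480.0, 120.0]]
280 93 [[416.0, 79.0], [483.0, 123.0]]
300 57 [[419.0, 82.0], [479.0, 110.0]]
320 39 [[421.0, 58.0], [480.0, 94.0]]
340 100 [[406.0, 52.0], [494.0, 69.0]]
360 152 [[331.0, 48.0], [494.0, 84.0]]
380 239 [[330.0, 46.0], [484.0, 161.0]]
```

View pics/g2.png

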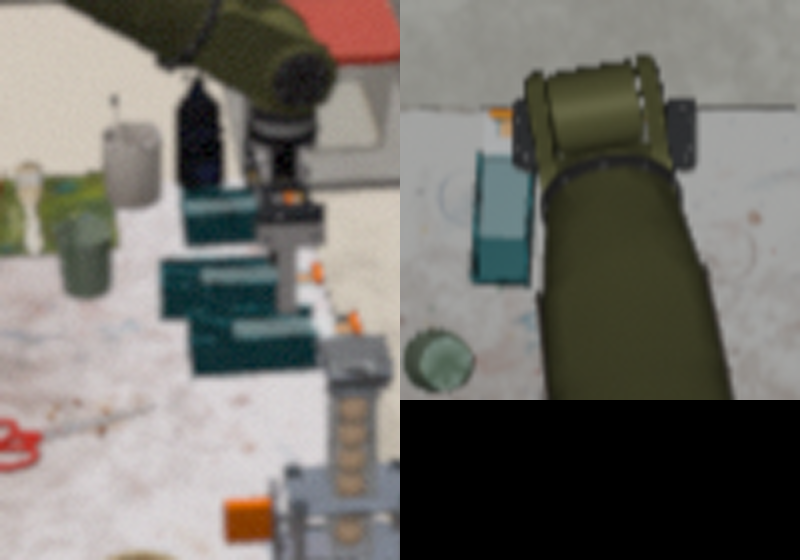

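```bash
cat >> h.py <<'E'
from scipy.spatial.transform import Rotation as Rn
def go(tx,ty,tz,rot=None):
    """print tool-axis travel from the present pose to a world target (at present orientation, or given rot)"""
    s=manip.read_state(); R=Rn.from_euler('xyz',s['eef_rot'] if rot is None else rot).as_matrix()
    d=R.T@(np.array([tx,ty,tz])-s['eef_pos']); print('pos',np.round(s['eef_pos'],1),'rot',np.round(s['eef_rot'],3),'F',np.round(s['wrist_force'],1),'gap %.1f t %.1f'%(s['finger_gap'],s['clock'])); print('travel',np.round(d,1)); return d
def W2T(d,rot=None):
    s=manip.read_state(); R=Rn.from_euler('xyz',s['eef_rot'] if rot is None else rot).as_matrix(); return np.round(R.T@np.array(d,float),2)
E
```

>>> send_rows([
  {"travel":[0,0,0],"delta_rot":[0,-7.5,0.4],"fingers":-1},
  {"travel":[0,0,0],"delta_rot":[0,-7.5,0],"fingers":-1},
  {"travel":[3,0,30],"delta_rot":[0,0,0],"fingers":-1},
  {"travel":[3,0,25],"delta_rot":[0,0,0],"fingers":-1},
  {"travel":[0,0,16],"delta_rot":[0,0,0],"fingers":-1},
  {"travel":[0,0,0],"delta_rot":[0,0,0],"fingers":-1},
  {"travel":[0,0,0],"delta_rot":[0,0,0],"fingers":-1},
])

```text
clock: 7.2
eef_pos: [438.6, 119.6, 45.5]
eef_rot: [3.141, 0.26, -0.0]
wrist_force: [-0.2, 0.1, 1.3]
finger_gap: 93.8
```

```bash
python3 - <<'E'
from h import *
go(436,119.5,36)
E
```

```text
pos [438.6 119.6  45.5] rot [ 3.141  0.26  -0.   ] F [-0.2  0.1  1.3] gap 93.8 t 7.2
travel [-0.1  0.1  9.9]
```

>>> send_rows([
  {"travel":[0,0,9.5],"delta_rot":[0,0,0],"fingers":-1},
  {"travel":[0,0,0],"delta_rot":[0,0,0],"fingers":1},
  {"travel":[0,0,0],"delta_rot":[0,0,0],"fingers":1},
  {"travel":[0,0,0],"delta_rot":[0,0,0],"fingers":1},
  {"travel":[0,0,0],"delta_rot":[0,0,0],"fingers":1},
  {"travel":[0,0,0],"delta_rot":[0,0,0],"fingers":1},
  {"travel":[0,0,0],"delta_rot":[0,0,0],"fingers":1},
], grip_force=45)

```text
clock: 8.07
eef_pos: [435.5, 119.5, 35.3]
eef_rot: [3.141, 0.261, -0.0]
wrist_force: [0.1, 2.3, 2.7]
finger_gap: 59.6
```

>>> send_rows([
  {"travel":[-3.5,0,-13],"delta_rot":[0,0,0],"fingers":1},
  {"travel":[-6.9,0,-25.8],"delta_rot":[0,0,0],"fingers":1},
  {"travel":[-6.9,0,-25.8],"delta_rot":[0,0,0],"fingers":1},
  {"travel":[-3.5,0,-13],"delta_rot":[0,0,0],"fingers":1},
  {"travel":[0,0,0],"delta_rot":[-2.59,0,-9.66],"fingers":1},
  {"travel":[0,0,0],"delta_rot":[-2.59,0,-9.66],"fingers":1},
  {"travel":[0,0,0],"delta_rot":[-2.59,0,-9.66],"fingers":1},
  {"travel":[0,0,0],"delta_rot":[-2.59,0,-9.66],"fingers":1},
  {"travel":[0,0,0],"delta_rot":[-2.59,0,-9.66],"fingers":1},
  {"travel":[0,0,0],"delta_rot":[-2.59,0,-9.66],"fingers":1},
  {"travel":[0,0,0],"delta_rot":[-2.59,0,-9.66],"fingers":1},
  {"travel":[0,0,0],"delta_rot":[-2.59,0,-9.66],"fingers":1},
  {"travel":[0,0,0],"delta_rot":[-2.59,0,-9.66],"fingers":1},
  {"travel":[-34,4,9.1],"delta_rot":[0,0,0],"fingers":1},
  {"travel":[-34,4,9.1],"delta_rot":[0,0,0],"fingers":1},
  {"travel":[-34,4,9.1],"delta_rot":[0,0,0],"fingers":1},
  {"travel":[-34,4,9.1],"delta_rot":[0,0,0],"fingers":1},
  {"travel":[-34,4,9.1],"delta_rot":[0,0,0],"fingers":1},
  {"travel":[-34,4,9.1],"delta_rot":[0,0,0],"fingers":1},
  {"travel":[0,0,0],"delta_rot":[0,0,0],"fingers":1},
])

```text
clock: 10.58
eef_pos: [458.9, -93.4, 115.5]
eef_rot: [-3.141, 0.262, 1.568]
wrist_force: [-0.3, 0.5, -2.0]
finger_gap: 59.6
```

```bash
python3 - <<'E'
from h import *
go(459.5,-90,53)
s=cam('side'); t=cam('top')
a=s['color'][180:320,300:400]; b=t['color'][150:210,320:430]
o=np.zeros((560,800,3),np.uint8); o[:,:400]=cv2.resize(a[...,::-1],(400,560),interpolation=cv2.INTER_CUBIC); o[:218,400:]=cv2.resize(b[...,::-1],(400,218),interpolation=cv2.INTER_CUBIC); cv2.imwrite('pics/g3.png',o)
E
```

```text
pos [458.9 -93.4 115.5] rot [-3.141  0.262  1.568] F [-0.3  0.5 -2. ] gap 59.6 t 10.6
travel [19.5  0.6 59.5]
```

View pics/g3.png

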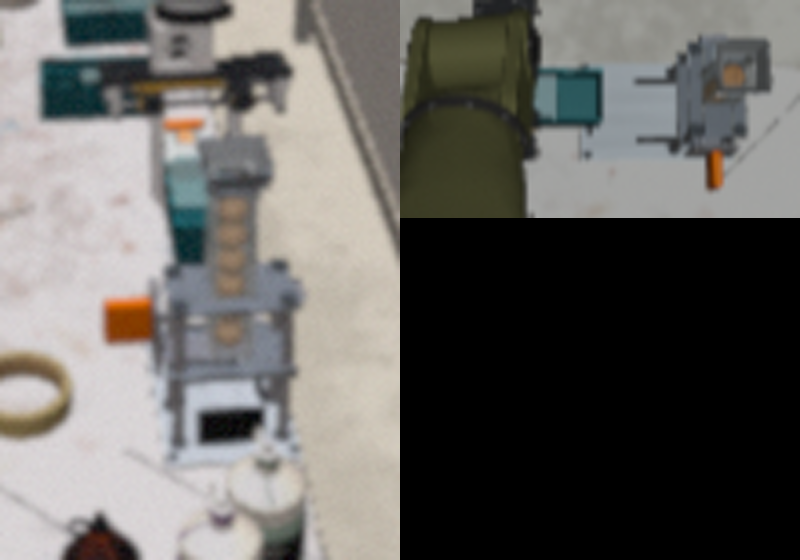

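>>> send_rows([
  {"travel":[14.3,0.5,27.5],"delta_rot":[0,0,-0.2],"fingers":1},
  {"travel":[14.3,0,27.5],"delta_rot":[0,0,0],"fingers":1},
  {"travel":[0,0,0],"delta_rot":[0,0,0],"fingers":1},
  {"travel":[0,0,0],"delta_rot":[0,0,0],"fingers":1},
])

```text
clock: 11.18
eef_pos: [460.3, -78.1, 56.1]
eef_rot: [3.141, 0.263, 1.575]
wrist_force: [0.2, -0.1, -1.5]
finger_gap: 60.0
```

```bash
python3 - <<'E'
from h import *
go(459.5,-90,53)
t=cam('top'); C=t['color'].astype(int)
g=C.sum(2)
print('teal cols r-b per column, rows 172-184'); 
for cols in ((362,368),):
    print(cols,[(160+i,*v) for i,v in enumerate(C[160:202,cols[0]:cols[1]].mean(1).round().astype(int).tolist())])
print('colprofile rows174-186',[(350+i,*v) for i,v in enumerate(C[174:186,350:380].mean(0).round().astype(int).tolist())])
print('bars', [(160+i,v) for i,v in enumerate(g[160:202,386:394].mean(1).round().astype(int).tolist())])
fit=[]
E
```

```text
pos [460.3 -78.1  56.1] rot [3.141 0.263 1.575] F [ 0.2 -0.1 -1.5] gap 60.0 t 11.2
travel [-10.7  -0.8   6.1]
teal cols r-b per column, rows 172-184
(362, 368) [(160, 149, 149, 143), (161, 150, 150, 145), (162, 151, 151, 145), (163, 152, 152, 146), (164, 153, 153, 148), (165, 153, 154, 148), (166, 154, 154, 149), (167, 159, 160, 157), (168, 160, 161, 160), (169, 155, 157, 156), (170, 124, 135, 136), (171, 64, 90, 93), (172, 25, 50, 53), (173, 30, 64, 68), (174, 42, 86, 90), (175, 44, 88, 92), (176, 44, 88, 93), (177, 44, 89, 93), (178, 44, 89, 94), (179, 44, 89, 93), (180, 45, 90, 94), (181, 46, 90, 94), (182, 45, 90, 94), (183, 40, 80, 84), (184, 26, 57, 60), (185, 42, 51, 52), (186, 120, 121, 120), (187, 160, 160, 159), (188, 164, 164, 163), (189, 164, 164, 163), (190, 164, 164, 163), (191, 164, 164, 162), (192, 162, 162, 161), (193, 161, 161, 160), (194, 162, 162, 161), (195, 161, 162, 161), (196, 161, 162, 160), (197, 161, 162, 161), (198, 162, 162, 162), (199, 163, 164, 162), (200, 163, 164, 162), (201, 163, 164, 162)]
colprofile rows174-186 [(350, 39, 39, 26), (351, 44, 45, 33)
[... 375 characters left out ...]
371, 70, 76, 79), (372, 75, 79, 81), (373, 139, 146, 151), (374, 145, 152, 158), (375, 145, 152, 157), (376, 145, 152, 157), (377, 145, 152, 157), (378, 145, 152, 157), (379, 144, 152, 157)]
bars [(160, 431), (161, 429), (162, 426), (163, 427), (164, 431), (165, 434), (166, 436), (167, 452), (168, 459), (169, 444), (170, 433), (171, 340), (172, 240), (173, 374), (174, 457), (175, 459), (176, 455), (177, 457), (178, 464), (179, 470), (180, 467), (181, 461), (182, 458), (183, 454), (184, 456), (185, 459), (186, 451), (187, 360), (188, 239), (189, 346), (190, 440), (191, 460), (192, 466), (193, 480), (194, 490), (195, 490), (196, 491), (197, 491), (198, 491), (199, 490), (200, 491), (201, 491)]
```

>>> send_rows([
  {"travel":[0,-0.9,2],"delta_rot":[0,0,0.2],"fingers":1},
  {"travel":[-18.4,0,4.9],"delta_rot":[0,0,0],"fingers":1},
  {"travel":[-18.4,0,4.9],"delta_rot":[0,0,0],"fingers":1},
  {"travel":[-18.4,0,4.9],"delta_rot":[0,0,0],"fingers":1},
  {"travel":[-18.4,0,4.9],"delta_rot":[0,0,0],"fingers":1},
  {"travel":[-18.4,0,4.9],"delta_rot":[0,0,0],"fingers":1},
  {"travel":[0,0,0],"delta_rot":[0,0,0],"fingers":1},
])

```text
clock: 12.1
eef_pos: [458.8, -175.0, 53.9]
eef_rot: [3.141, 0.263, 1.568]
wrist_force: [-0.1, -0.2, -2.8]
finger_gap: 59.8
```

```bash
python3 - <<'E'
from h import *
go(459.4,-232,54)
E
```

```text
pos [ 458.8 -175.    53.9] rot [3.141 0.263 1.568] F [-0.1 -0.2 -2.8] gap 59.8 t 12.1
travel [-55.1   0.7  14.7]
```

>>> send_rows([
  {"travel":[-18,0.6,4.8],"delta_rot":[0,0,0],"fingers":1},
  {"travel":[-18,0,4.8],"delta_rot":[0,0,0],"fingers":1},
  {"travel":[-18,0,4.8],"delta_rot":[0,0,0],"fingers":1},
  {"travel":[-2,0,0.5],"delta_rot":[0,0,0],"fingers":1},
  {"travel":[0,0,0],"delta_rot":[0,0,0],"fingers":1},
])

```text
clock: 12.72
eef_pos: [459.4, -231.4, 53.6]
eef_rot: [3.141, 0.262, 1.571]
wrist_force: [0.3, 0.4, -3.5]
finger_gap: 59.5
```

>>> send_rows([
  {"travel":[-2,0,0.5],"delta_rot":[0,0,0],"fingers":1},
  {"travel":[-1,0,0.3],"delta_rot":[0,0,0],"fingers":1},
  {"travel":[0,0,0],"delta_rot":[0,0,0],"fingers":1},
])

```text
clock: 13.1
eef_pos: [459.5, -235.0, 53.6]
eef_rot: [3.141, 0.262, 1.571]
wrist_force: [0.0, -0.7, -2.4]
finger_gap: 60.0
```

>>> send_rows([
  {"travel":[-2,0,0.5],"delta_rot":[0,0,0],"fingers":1},
  {"travel":[-1,0,0.3],"delta_rot":[0,0,0],"fingers":1},
  {"travel":[0,0,0],"delta_rot":[0,0,0],"fingers":1},
])

```text
clock: 13.48
eef_pos: [459.4, -238.4, 53.5]
eef_rot: [3.141, 0.262, 1.57]
wrist_force: [0.5, -0.3, -1.3]
finger_gap: 59.7
```

>>> send_rows([
  {"travel":[-2,0,0.5],"delta_rot":[0,0,0],"fingers":1},
  {"travel":[0,0,0],"delta_rot":[0,0,0],"fingers":1},
])

```text
clock: 13.72
eef_pos: [459.4, -239.9, 53.6]
eef_rot: [-3.142, 0.262, 1.571]
wrist_force: [-0.6, 6.2, -0.3]
finger_gap: 59.9
```

>>> send_rows([
  {"travel":[-2,0,0.5],"delta_rot":[0,0,0],"fingers":1},
  {"travel":[0,0,0],"delta_rot":[0,0,0],"fingers":1},
])

```text
clock: 13.98
eef_pos: [459.1, -240.3, 53.4]
eef_rot: [-3.14, 0.259, 1.571]
wrist_force: [-4.3, 24.1, 8.8]
finger_gap: 60.0
```

>>> send_rows([
  {"travel":[-2,0,0.5],"delta_rot":[0,0,0],"fingers":1},
  {"travel":[0,0,0],"delta_rot":[0,0,0],"fingers":1},
])

```text
clock: 14.22
eef_pos: [459.0, -241.5, 53.4]
eef_rot: [-3.14, 0.258, 1.571]
wrist_force: [-5.9, 33.1, 12.9]
finger_gap: 59.5
```

>>> send_rows([
  {"travel":[2.5,0,-0.7],"delta_rot":[0,0,0],"fingers":1},
  {"travel":[2.1,0,-0.6],"delta_rot":[0,0,0],"fingers":1},
  {"travel":[0,0,0],"delta_rot":[0,0,0],"fingers":1},
])

```text
clock: 14.6
eef_pos: [459.5, -239.8, 53.7]
eef_rot: [3.141, 0.263, 1.57]
wrist_force: [1.1, 0.5, -2.4]
finger_gap: 60.0
```

>>> send_rows([
  {"travel":[0.8,0,2.9],"delta_rot":[0,0,0],"fingers":1},
  {"travel":[0.8,0,2.9],"delta_rot":[0,0,0],"fingers":1},
  {"travel":[0.8,0,2.9],"delta_rot":[0,0,0],"fingers":1},
  {"travel":[0,0,0],"delta_rot":[0,0,0],"fingers":1},
])

```text
clock: 15.1
eef_pos: [459.3, -239.6, 44.4]
eef_rot: [-3.141, 0.262, 1.571]
wrist_force: [0.4, -1.4, -3.0]
finger_gap: 59.7
```

>>> send_rows([
  {"travel":[0.5,0,2],"delta_rot":[0,0,0],"fingers":1},
  {"travel":[0.2,0,0.9],"delta_rot":[0,0,0],"fingers":1},
  {"travel":[0,0,0],"delta_rot":[0,0,0],"fingers":1},
])

```text
clock: 15.48
eef_pos: [459.5, -239.7, 41.7]
eef_rot: [3.141, 0.262, 1.571]
wrist_force: [-0.8, -0.3, -1.0]
finger_gap: 59.9
```

>>> send_rows([
  {"travel":[0.2,0,0.8],"delta_rot":[0,0,0],"fingers":1},
  {"travel":[0,0,0],"delta_rot":[0,0,0],"fingers":1},
])

```text
clock: 15.72
eef_pos: [459.5, -239.8, 41.5]
eef_rot: [3.141, 0.263, 1.57]
wrist_force: [-4.1, 0.5, 7.6]
finger_gap: 59.2
```

>>> send_rows([
  {"travel":[0,0,0],"delta_rot":[0,0,0],"fingers":-1},
  {"travel":[0,0,0],"delta_rot":[0,0,0],"fingers":-1},
  {"travel":[0,0,0],"delta_rot":[0,0,0],"fingers":-1},
  {"travel":[0,0,0],"delta_rot":[0,0,0],"fingers":-1},
  {"travel":[0,0,-20],"delta_rot":[0,0,0],"fingers":-1},
  {"travel":[0,0,-50],"delta_rot":[0,0,0],"fingers":-1},
  {"travel":[0,0,-50],"delta_rot":[0,0,0],"fingers":-1},
  {"travel":[0,0,-50],"delta_rot":[0,0,0],"fingers":-1},
  {"travel":[0,0,-50],"delta_rot":[0,0,0],"fingers":-1},
  {"travel":[0,0,0],"delta_rot":[0,7.5,0],"fingers":-1},
  {"travel":[0,0,0],"delta_rot":[0,7.5,0],"fingers":-1},
  {"travel":[0,0,0],"delta_rot":[0,0,10],"fingers":-1},
  {"travel":[0,0,0],"delta_rot":[0,0,10],"fingers":-1},
  {"travel":[0,0,0],"delta_rot":[0,0,10],"fingers":-1},
  {"travel":[0,0,0],"delta_rot":[0,0,10],"fingers":-1},
  {"travel":[0,0,0],"delta_rot":[0,0,10],"fingers":-1},
  {"travel":[0,0,0],"delta_rot":[0,0,10],"fingers":-1},
  {"travel":[0,0,0],"delta_rot":[0,0,10],"fingers":-1},
  {"travel":[0,0,0],"delta_rot":[0,0,10],"fingers":-1},
  {"travel":[0,0,0],"delta_rot":[0,0,10],"fingers":-1},
])

```text
clock: 18.23
eef_pos: [459.4, -182.6, 253.3]
eef_rot: [3.141, -0.0, -0.006]
wrist_force: [-0.0, -0.7, 0.1]
finger_gap: 93.9
```

```bash
python3 - <<'E'
from h import *
go(369,-304,230)
t=cam('top'); s=cam('side')
C=t['color'].astype(int)
# fin: orange pixels in top, and side
for c in (t,s):
    hsv=cv2.cvtColor(c['color'],cv2.COLOR_RGB2HSV); m=(hsv[...,0]<16)&(hsv[...,1]>170)&(hsv[...,2]>90)
    n,l,st,ce=cv2.connectedComponentsWithStats(m.astype(np.uint8))
    for i in range(1,n):
        if st[i,4]>5: print(c['name'],st[i],ce[i].round(1),np.round(plane(c,*ce[i],150),1),np.round(plane(c,*ce[i],60),1))
o=np.zeros((560,800,3),np.uint8); o[:,:400]=cv2.resize(s['color'][180:320,300:400][...,::-1],(400,560),interpolation=cv2.INTER_CUBIC); o[:327,400:]=cv2.resize(t['color'][140:230,320:430][...,::-1],(400,327),interpolation=cv2.INTER_CUBIC); cv2.imwrite('pics/g4.png',o)
E
```

```text
pos [ 459.4 -182.6  253.3] rot [ 3.141 -0.    -0.006] F [-0.  -0.7  0.1] gap 93.9 t 18.2
travel [-89.7 121.9  23.4]
top [233 170   8   2   9] [236.8 170.9] [472.5 379.9 150. ] [488.7 398.4  60. ]
top [406 192   2   9  18] [406.5 196. ] [ 373.6 -303.1  150. ] [ 384.6 -320.9   60. ]
top [394 254   5   5  19] [395.9 256.2] [ 134.9 -256.9  150. ] [ 133.2 -272.2   60. ]
top [635 309   5  27  56] [636.8 322.4] [ -113.4 -1182.2   150. ] [ -128.3 -1246.6    60. ]
top [427 355   4   6  16] [428.8 357.6] [-248.4 -375.9  150. ] [-270.4 -397.5   60. ]
top [396 385   4   5  16] [397.1 387. ] [-356.1 -253.2  150. ] [-383.9 -268.3   60. ]
side [345  25   8  14  44] [349.4  30.4] [ 979.6 3900.8  150. ] [1050.5 4435.5   60. ]
side [337  39   3   7  14] [338.4  41.7] [ 778.8 3255.6  150. ] [ 829.5 3725.4   60. ]
side [273 238   6   4  11] [276.1 239.5] [ 184.6 -199.2  150. ] [175.6 -77.   60. ]
side [264 240   8   6  17] [266.4 242.4] [ 150.8 -213.1  150. ] [138.4 -92.3  60. ]
side [327 255  11  10  97] [331.9 259.5] [ 372.1 -328.9  150. ] [ 382.  -219.7   60. ]
side [ 16 283   4   4  14] [ 17.3 284.5] [-626.7 -359.4  150. ] [-717.3 -253.2   60. ]
side [136 296   5   5  17] [138.5 297.8] [-223.3 -453.7  150. ] [-273.3 -357.    60. ]
side [133 316   6   6  33] [135.6 318.5] [-206.8 -537.6  150. ] [-255.2 -449.4   60. ]
side [316 328  19  10 101] [324.2 333.3] [ 322.3 -636.1  150. ] [ 327.1 -557.8   60. ]
side [319 344   8   6  34] [322.5 346.7] [ 314.5 -679.7  150. ] [ 318.5 -605.8   60. ]
```

View pics/g4.png

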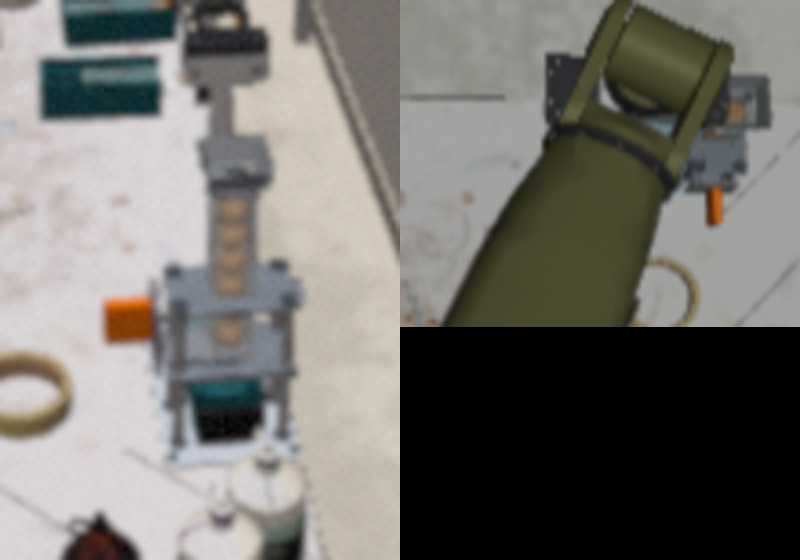

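>>> send_rows([
  {"travel":[-45,0,0],"delta_rot":[0,0,-0.3],"fingers":-1},
  {"travel":[-45,0,0],"delta_rot":[0,0,0],"fingers":-1},
  {"travel":[0,40,0],"delta_rot":[0,0,0],"fingers":-1},
  {"travel":[0,40,0],"delta_rot":[0,0,0],"fingers":-1},
  {"travel":[0,40.5,0],"delta_rot":[0,0,0],"fingers":-1},
  {"travel":[0,0,0],"delta_rot":[0,0,0],"fingers":-1},
  {"travel":[0,0,30],"delta_rot":[0,0,0],"fingers":-1},
  {"travel":[0,0,30],"delta_rot":[0,0,0],"fingers":-1},
  {"travel":[0,0,30],"delta_rot":[0,0,0],"fingers":-1},
  {"travel":[0,0,28],"delta_rot":[0,0,0],"fingers":-1},
  {"travel":[0,0,0],"delta_rot":[0,0,0],"fingers":-1},
])

```text
clock: 19.7
eef_pos: [369.5, -302.1, 134.2]
eef_rot: [-3.14, 0.002, 0.008]
wrist_force: [-0.1, 0.2, -0.2]
finger_gap: 93.8
```

Grip the fin (gives the hopper's y by touch).

>>> send_rows([
  {"travel":[0,0,1],"delta_rot":[0,0,0],"fingers":1},
  {"travel":[0,0,0],"delta_rot":[0,0,0],"fingers":1},
  {"travel":[0,0,0],"delta_rot":[0,0,0],"fingers":1},
  {"travel":[0,0,0],"delta_rot":[0,0,0],"fingers":1},
  {"travel":[0,0,0],"delta_rot":[0,0,0],"fingers":1},
  {"travel":[0,0,0],"delta_rot":[0,0,0],"fingers":1},
  {"travel":[0,0,0],"delta_rot":[0,0,0],"fingers":1},
  {"travel":[0,0,0],"delta_rot":[0,0,0],"fingers":1},
], grip_force=30)

```text
clock: 20.7
eef_pos: [370.0, -303.4, 134.4]
eef_rot: [3.141, -0.0, 0.005]
wrist_force: [-0.6, -0.9, 0.1]
finger_gap: 17.2
```

>>> send_rows([
  {"travel":[0,0,0],"delta_rot":[0,0,0],"fingers":1},
  {"travel":[0,0,0],"delta_rot":[0,0,0],"fingers":1},
  {"travel":[0,0,0],"delta_rot":[0,0,0],"fingers":1},
])

```text
clock: 21.08
eef_pos: [370.0, -303.2, 134.4]
eef_rot: [3.142, -0.0, 0.005]
wrist_force: [-0.1, 4.3, 2.8]
finger_gap: 12.1
```

>>> send_rows([
  {"travel":[-5,0,0],"delta_rot":[0,0,0],"fingers":1},
  {"travel":[-6,0,0],"delta_rot":[0,0,0],"fingers":1},
  {"travel":[-6,0,0],"delta_rot":[0,0,0],"fingers":1},
  {"travel":[-6,0,0],"delta_rot":[0,0,0],"fingers":1},
  {"travel":[-6,0,0],"delta_rot":[0,0,0],"fingers":1},
  {"travel":[-6,0,0],"delta_rot":[0,0,0],"fingers":1},
  {"travel":[-5,0,0],"delta_rot":[0,0,0],"fingers":1},
  {"travel":[0,0,0],"delta_rot":[0,0,0],"fingers":1},
  {"travel":[0,0,0],"delta_rot":[0,0,0],"fingers":1},
  {"travel":[0,0,0],"delta_rot":[0,0,0],"fingers":1},
])

```text
clock: 22.32
eef_pos: [330.0, -303.5, 134.4]
eef_rot: [3.141, -0.0, 0.005]
wrist_force: [1.3, 4.6, 1.4]
finger_gap: 12.0
```

```bash
python3 - <<'E'
from h import *
t=cam('top'); s=cam('side')
o=np.zeros((560,800,3),np.uint8); o[:,:400]=cv2.resize(s['color'][210:310,310:381][...,::-1],(400,560),interpolation=cv2.INTER_CUBIC); o[:327,400:]=cv2.resize(t['color'][140:230,320:430][...,::-1],(400,327),interpolation=cv2.INTER_CUBIC); cv2.imwrite('pics/g5.png',o)
for c in (s,t):
  for d in search_frame('ball_1',c['name']): print(c['name'],round(d['confidence'],2),np.round(toW(c,d['at'])))
E
```

```text
(no output)
```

View pics/g5.png

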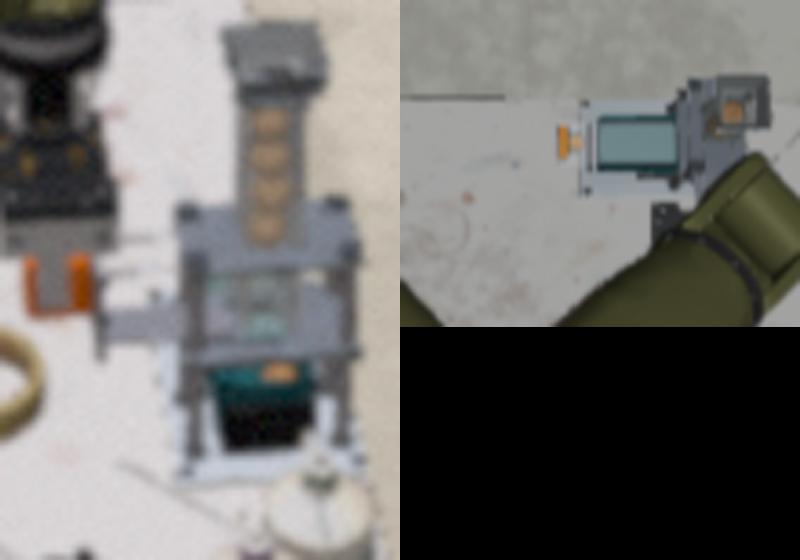

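>>> send_rows([
  {"travel":[5,0,0],"delta_rot":[0,0,0],"fingers":1},
  {"travel":[6,0,0],"delta_rot":[0,0,0],"fingers":1},
  {"travel":[6,0,0],"delta_rot":[0,0,0],"fingers":1},
  {"travel":[6,0,0],"delta_rot":[0,0,0],"fingers":1},
  {"travel":[6,0,0],"delta_rot":[0,0,0],"fingers":1},
  {"travel":[6,0,0],"delta_rot":[0,0,0],"fingers":1},
  {"travel":[5,0,0],"delta_rot":[0,0,0],"fingers":1},
  {"travel":[2,0,0],"delta_rot":[0,0,0],"fingers":1},
  {"travel":[0,0,0],"delta_rot":[0,0,0],"fingers":1},
  {"travel":[0,0,0],"delta_rot":[0,0,0],"fingers":1},
])

```text
clock: 23.78
eef_pos: [370.5, -303.1, 134.3]
eef_rot: [-3.141, 0.004, 0.005]
wrist_force: [-15.2, 6.2, 9.6]
finger_gap: 11.4
```

>>> send_rows([
  {"travel":[-1,0,0],"delta_rot":[0,0,0],"fingers":-1},
  {"travel":[0,0,0],"delta_rot":[0,0,0],"fingers":-1},
  {"travel":[0,0,0],"delta_rot":[0,0,0],"fingers":-1},
  {"travel":[0,0,0],"delta_rot":[0,0,0],"fingers":-1},
  {"travel":[0,0,0],"delta_rot":[0,0,0],"fingers":-1},
  {"travel":[0,0,-40],"delta_rot":[0,0,0],"fingers":-1},
  {"travel":[0,0,-40],"delta_rot":[0,0,0],"fingers":1},
  {"travel":[0,0,-36],"delta_rot":[0,0,0],"fingers":1},
  {"travel":[0,-47,0],"delta_rot":[0,0,0],"fingers":1},
  {"travel":[0,-47,0],"delta_rot":[0,0,0],"fingers":1},
  {"travel":[0,-47,0],"delta_rot":[0,0,0],"fingers":1},
  {"travel":[0,-47,0],"delta_rot":[0,0,0],"fingers":1},
  {"travel":[45,0,0],"delta_rot":[0,0,0],"fingers":1},
  {"travel":[45,0,0],"delta_rot":[0,0,0],"fingers":1},
  {"travel":[0,0,0],"delta_rot":[0,0,-10],"fingers":1},
  {"travel":[0,0,0],"delta_rot":[0,0,-10],"fingers":1},
  {"travel":[0,0,0],"delta_rot":[0,0,-10],"fingers":1},
  {"travel":[0,0,0],"delta_rot":[0,0,-10],"fingers":1},
  {"travel":[0,0,0],"delta_rot":[0,0,-10],"fingers":1},
  {"travel":[0,0,0],"delta_rot":[0,0,-10],"fingers":1},
])

```text
clock: 26.28
eef_pos: [460.1, -114.9, 250.3]
eef_rot: [3.141, 0.0, 1.058]
wrist_force: [-0.4, 0.8, 0.9]
finger_gap: 0.2
```

>>> send_rows([
  {"travel":[0,0,0],"delta_rot":[0,0,-10],"fingers":1},
  {"travel":[0,0,0],"delta_rot":[0,0,-10],"fingers":1},
  {"travel":[0,0,0],"delta_rot":[0,0,-9.7],"fingers":1},
  {"travel":[0,0,0],"delta_rot":[0,0,0],"fingers":1},
  {"travel":[0,0,0],"delta_rot":[0,0,0],"fingers":1},
])

```text
clock: 26.9
eef_pos: [460.1, -114.9, 250.3]
eef_rot: [3.141, 0.001, 1.567]
wrist_force: [-0.4, 0.8, -0.5]
finger_gap: 0.5
```

```bash
python3 - <<'E'
from h import *
go(459.5,-120,67.5)
t=cam('top'); s=cam('side')
for c in (t,s):
    for d in tip_of('kit_a_ridge',c['name']): print(c['name'],round(d['confidence'],2),np.round(toW(c,d['at']),1))
    hsv=cv2.cvtColor(c['color'],cv2.COLOR_RGB2HSV); m=(hsv[...,0]<16)&(hsv[...,1]>130)&(hsv[...,2]>90)
    n,l,st,ce=cv2.connectedComponentsWithStats(m.astype(np.uint8))
    for i in range(1,n):
        p=plane(c,*ce[i],52)
        if st[i,4]>5 and abs(p[0]-459)<80 and abs(p[1]+146)<80: print(c['name'],st[i],ce[i].round(1),np.round(p,1))
for d in search_frame('shutter','top')+search_frame('shutter','side'): print(d['confidence'],d['at'])
E
```

```text
pos [ 460.1 -114.9  250.3] rot [3.141e+00 1.000e-03 1.567e+00] F [-0.4  0.8 -0.5] gap 0.5 t 26.9
travel [ -5.   -0.6 182.8]
top 0.55 [507.1 228.2  49.8]
side 0.49 [502.2 238.2  48.2]
side [326 255  12  10 110] [331.9 259.4] [ 382.7 -209.3   52. ]
0.71 [278.7, 64.6, -1820.5]
0.71 [-123.3, 40.2, -1952.4]
0.53 [67.0, -197.1, -1429.1]
```

>>> send_rows([
  {"travel":[0,-0.6,40],"delta_rot":[0,0,0],"fingers":1},
  {"travel":[0,0,40],"delta_rot":[0,0,0],"fingers":1},
  {"travel":[0,0,40],"delta_rot":[0,0,0],"fingers":1},
  {"travel":[0,0,40],"delta_rot":[0,0,0],"fingers":1},
  {"travel":[0,0,22.5],"delta_rot":[0,0,0],"fingers":1},
  {"travel":[0,0,0],"delta_rot":[0,0,0],"fingers":1},
  {"travel":[0,0,0],"delta_rot":[0,0,0],"fingers":1},
])

```text
clock: 28.08
eef_pos: [460.0, -115.2, 68.8]
eef_rot: [3.14, 0.001, 1.57]
wrist_force: [1.0, -0.7, -0.2]
finger_gap: 0.7
```

```bash
python3 - <<'E'
from h import *
go(459.5,-130,67.5)
E
```

```text
pos [ 460.  -115.2   68.8] rot [3.14e+00 1.00e-03 1.57e+00] F [ 1.  -0.7 -0.2] gap 0.7 t 28.1
travel [-14.8  -0.5   1.3]
```

>>> send_rows([
  {"travel":[-7,-0.5,1.3],"delta_rot":[0,0,0],"fingers":1},
  {"travel":[-6,0,0],"delta_rot":[0,0,0],"fingers":1},
  {"travel":[-6,0,0],"delta_rot":[0,0,0],"fingers":1},
  {"travel":[-6,0,0],"delta_rot":[0,0,0],"fingers":1},
  {"travel":[-6,0,0],"delta_rot":[0,0,0],"fingers":1},
  {"travel":[-6,0,0],"delta_rot":[0,0,0],"fingers":1},
  {"travel":[-6,0,0],"delta_rot":[0,0,0],"fingers":1},
  {"travel":[-6,0,0],"delta_rot":[0,0,0],"fingers":1},
  {"travel":[-6,0,0],"delta_rot":[0,0,0],"fingers":1},
  {"travel":[0,0,0],"delta_rot":[0,0,0],"fingers":1},
])

```text
clock: 29.32
eef_pos: [458.9, -170.4, 66.5]
eef_rot: [-3.141, 0.001, 1.57]
wrist_force: [-0.9, 0.8, -0.3]
finger_gap: 0.6
```

>>> send_rows([
  {"travel":[-3,0,0],"delta_rot":[0,0,0],"fingers":1},
  {"travel":[-3,0,0],"delta_rot":[0,0,0],"fingers":1},
  {"travel":[0,0,0],"delta_rot":[0,0,0],"fingers":1},
])

```text
clock: 29.7
eef_pos: [459.0, -176.1, 66.6]
eef_rot: [3.141, 0.001, 1.571]
wrist_force: [-0.6, 0.8, 0.6]
finger_gap: 0.4
```

>>> send_rows([
  {"travel":[-2,0,0],"delta_rot":[0,0,0],"fingers":1},
  {"travel":[-2,0,0],"delta_rot":[0,0,0],"fingers":1},
  {"travel":[0,0,0],"delta_rot":[0,0,0],"fingers":1},
])

```text
clock: 30.08
eef_pos: [459.0, -179.1, 66.6]
eef_rot: [-3.141, -0.001, 1.57]
wrist_force: [0.1, 9.5, 3.0]
finger_gap: 0.4
```

>>> send_rows([
  {"travel":[-2,0,0],"delta_rot":[0,0,0],"fingers":1},
  {"travel":[0,0,0],"delta_rot":[0,0,0],"fingers":1},
])

```text
clock: 30.32
eef_pos: [458.9, -179.6, 66.6]
eef_rot: [-3.141, -0.004, 1.57]
wrist_force: [0.1, 23.7, 9.0]
finger_gap: 0.5
```

>>> send_rows([
  {"travel":[-1.5,0,0],"delta_rot":[0,0,0],"fingers":1},
  {"travel":[0,0,0],"delta_rot":[0,0,0],"fingers":1},
])

```text
clock: 30.58
eef_pos: [458.9, -179.9, 66.6]
eef_rot: [-3.14, -0.006, 1.571]
wrist_force: [0.7, 32.7, 13.8]
finger_gap: 0.4
```

>>> send_rows([
  {"travel":[-1.5,0,0],"delta_rot":[0,0,0],"fingers":1},
  {"travel":[0,0,0],"delta_rot":[0,0,0],"fingers":1},
])

```text
clock: 30.82
eef_pos: [458.8, -180.3, 66.6]
eef_rot: [-3.14, -0.008, 1.571]
wrist_force: [0.4, 43.5, 16.8]
finger_gap: 0.4
```

>>> send_rows([
  {"travel":[9,0,0],"delta_rot":[0,0,0],"fingers":1},
  {"travel":[9,0,0],"delta_rot":[0,0,0],"fingers":1},
  {"travel":[0,0,-30],"delta_rot":[0,0,0],"fingers":-1},
  {"travel":[0,0,-30],"delta_rot":[0,0,0],"fingers":-1},
  {"travel":[0,0,-31],"delta_rot":[0,0,0],"fingers":-1},
  {"travel":[0,0,0],"delta_rot":[0,-7.5,0],"fingers":-1},
  {"travel":[0,0,0],"delta_rot":[0,-7.5,0],"fingers":-1},
  {"travel":[0,0,0],"delta_rot":[0,0,0],"fingers":-1},
  {"travel":[0,0,0],"delta_rot":[0,0,0],"fingers":-1},
])

```text
clock: 31.95
eef_pos: [459.0, -167.0, 157.6]
eef_rot: [3.142, 0.26, 1.57]
wrist_force: [-0.3, 1.1, -0.5]
finger_gap: 67.1
```

```bash
python3 - <<'E'
from h import *
go(459.4,-208.9,157.4)
t=cam('top'); s=cam('side')
for c in (t,s):
    for d in tip_of('kit_a_ridge',c['name']): print(c['name'],round(d['confidence'],2),np.round(toW(c,d['at']),1))
o=np.zeros((560,800,3),np.uint8); o[:,:400]=cv2.resize(s['color'][210:310,310:381][...,::-1],(400,560),interpolation=cv2.INTER_CUBIC); o[:327,400:]=cv2.resize(t['color'][140:230,320:430][...,::-1],(400,327),interpolation=cv2.INTER_CUBIC); cv2.imwrite('pics/g6.png',o)
E
```

```text
pos [ 459.  -167.   157.6] rot [3.142 0.26  1.57 ] F [-0.3  1.1 -0.5] gap 67.1 t 31.9
travel [-40.4   0.4  10.9]
top 0.57 [505.1 229.9  49.5]
```

View pics/g6.png

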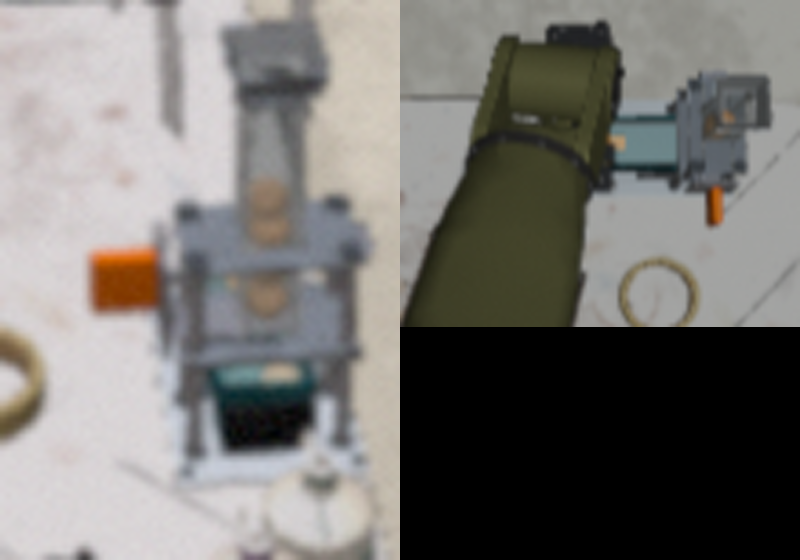

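>>> send_rows([
  {"travel":[-20.2,0.4,5.4],"delta_rot":[0,0,0],"fingers":-1},
  {"travel":[-20.2,0,5.4],"delta_rot":[0,0,0],"fingers":-1},
  {"travel":[0,0,0],"delta_rot":[0,0,0],"fingers":-1},
  {"travel":[0,0,30],"delta_rot":[0,0,0],"fingers":-1},
  {"travel":[0,0,30],"delta_rot":[0,0,0],"fingers":-1},
  {"travel":[0,0,30],"delta_rot":[0,0,0],"fingers":-1},
  {"travel":[0,0,20],"delta_rot":[0,0,0],"fingers":-1},
  {"travel":[0,0,0],"delta_rot":[0,0,0],"fingers":-1},
  {"travel":[0,0,0],"delta_rot":[0,0,0],"fingers":-1},
])

```text
clock: 33.28
eef_pos: [459.7, -237.1, 52.2]
eef_rot: [3.141, 0.263, 1.57]
wrist_force: [-0.2, -0.7, 0.0]
finger_gap: 94.1
```

```bash
python3 - <<'E'
from h import *
go(459.2,-240,42)
E
```

```text
pos [ 459.7 -237.1   52.2] rot [3.141 0.263 1.57 ] F [-0.2 -0.7  0. ] gap 94.1 t 33.3
travel [-0.2 -0.6 10.6]
```

>>> send_rows([
  {"travel":[0,-0.5,10.5],"delta_rot":[0,0,0],"fingers":-1},
  {"travel":[0,0,0],"delta_rot":[0,0,0],"fingers":1},
  {"travel":[0,0,0],"delta_rot":[0,0,0],"fingers":1},
  {"travel":[0,0,0],"delta_rot":[0,0,0],"fingers":1},
  {"travel":[0,0,0],"delta_rot":[0,0,0],"fingers":1},
  {"travel":[0,0,0],"delta_rot":[0,0,0],"fingers":1},
  {"travel":[0,0,0],"delta_rot":[0,0,0],"fingers":1},
], grip_force=50)

```text
clock: 34.15
eef_pos: [459.0, -240.0, 41.4]
eef_rot: [3.141, 0.263, 1.571]
wrist_force: [-0.3, 1.6, 2.0]
finger_gap: 59.9
```

>>> send_rows([
  {"travel":[-1.6,0,-6],"delta_rot":[0,0,0],"fingers":1},
  {"travel":[-1.7,0,-6.2],"delta_rot":[0,0,0],"fingers":1},
  {"travel":[5,0,-1.3],"delta_rot":[0,0,0],"fingers":1},
  {"travel":[25,0,-6.7],"delta_rot":[0,0,0],"fingers":1},
  {"travel":[25,0,-6.7],"delta_rot":[0,0,0],"fingers":1},
  {"travel":[25,0,-6.7],"delta_rot":[0,0,0],"fingers":1},
  {"travel":[25,0,-6.7],"delta_rot":[0,0,0],"fingers":1},
  {"travel":[25,0,-6.7],"delta_rot":[0,0,0],"fingers":1},
  {"travel":[25,0,-6.7],"delta_rot":[0,0,0],"fingers":1},
  {"travel":[0,0,0],"delta_rot":[0,0,0],"fingers":1},
])

```text
clock: 35.4
eef_pos: [458.8, -78.2, 53.6]
eef_rot: [-3.142, 0.262, 1.573]
wrist_force: [-0.2, -0.4, -2.0]
finger_gap: 59.7
```

```bash
python3 - <<'E'
from h import *
go(459.2,-90,130)
cs=[cam('top'),cam('side')]
fit_kit(cs,430,402,np.pi,0,free_d=False)
fit_kit(cs,396,238,np.pi,45)
fit_kit(cs[1:],459,-90-18,-np.pi/2,0,z0=18,free_d=False)
E
```

```text
pos [458.8 -78.2  53.6] rot [-3.142  0.262  1.573] F [-0.2 -0.4 -2. ] gap 59.7 t 35.4
travel [-31.2   0.4 -70.7]
top conf 0.70 cost 25.9 area 562 x 429.5 y 401.2 yaw 3.145 d 5.6
side conf 0.76 cost 108.6 area 306 x 423.0 y 395.8 yaw 3.039 d 15.5
top conf 0.62 cost 29.0 area 673 x 396.1 y 235.1 yaw 3.123 d 48.5
side conf 0.97 cost 144.0 area 389 x 390.5 y 236.3 yaw 3.140 d 54.7
side conf 0.67 cost 269.7 area 170 x 454.0 y -120.7 yaw -1.713 d 23.1
```

```bash
python3 - <<'E'
from h import *
t=cam('top'); C=t['color'].astype(int)
def pr(n,a,o): print(n,' '.join('%d:%d/%d/%d'%(o+i,*v) for i,v in enumerate(a.round().astype(int).tolist())))
pr('base cols (rows 182-196)',C[182:196,222:252].mean(0),222)
pr('base rows (cols 233-242)',C[162:212,233:242].mean(1),162)
pr('kit2 cols (rows 184-205)',C[186:200,260:292].mean(0),260)
pr('kit2 rows (cols 271-280)',C[162:220,271:280].mean(1),162)
for z in (4,54): print(z,[np.round(plane(t,u,v,z)[:2],1).tolist() for u,v in ((230,186),(245,186),(237,170),(237,203),(276,212))])
E
```

```text
base cols (rows 182-196) 222:163/164/162 223:163/163/161 224:163/162/160 225:163/162/160 226:162/162/160 227:161/162/158 228:152/154/152 229:92/113/114 230:44/61/63 231:72/86/88 232:98/117/120 233:106/130/133 234:107/131/135 235:108/131/134 236:116/130/129 237:132/134/126 238:136/134/125 239:139/135/126 240:136/134/126 241:123/127/121 242:81/96/97 243:33/56/58 244:38/49/50 245:98/102/101 246:153/150/148 247:159/156/153 248:160/158/156 249:162/162/161 250:163/164/162 251:164/164/163
base rows (cols 233-242) 162:146/145/139 163:147/147/141 164:149/149/143 165:149/149/143 166:148/147/141 167:154/153/150 168:162/161/158 169:164/143/128 170:169/115/71 171:165/103/49 172:147/115/90 173:133/130/116 174:131/131/117 175:129/130/118 176:119/128/123 177:106/128/131 178:106/130/134 179:106/131/134 180:108/129/131 181:118/130/128 182:128/133/127 183:132/134/127 184:132/134/126 185:127/132/127 186:116/130/129 187:107/129/132 188:106/131/134 189:107/131/134 190:112/129/130 191:124/131/126 192:132/134/126 193:134/134/127 194:133/134/127 195:126/132/127 196:114/131/131 197:108/132/135 198:107/132/136
[... 1108 characters left out ...]
/132/137 185:108/132/137 186:109/133/137 187:109/133/137 188:109/133/137 189:109/133/137 190:109/133/137 191:109/133/137 192:109/134/137 193:109/134/137 194:110/134/138 195:109/134/138 196:110/134/138 197:109/134/138 198:104/130/134 199:80/111/115 200:50/92/97 201:45/90/94 202:45/90/95 203:46/90/95 204:46/91/95 205:46/91/95 206:46/91/95 207:47/91/95 208:46/90/95 209:40/81/85 210:41/65/67 211:99/104/103 212:142/144/141 213:155/153/150 214:156/153/150 215:156/153/150 216:157/154/151 217:157/155/153 218:156/154/152 219:154/152/151
4 [[431.7, 437.5], [432.1, 372.0], [502.8, 409.1], [357.3, 404.7], [318.9, 234.6]]
54 [[424.5, 426.5], [424.9, 362.8], [493.6, 398.8], [352.1, 394.6], [314.8, 229.1]]
```

>>> send_rows([
  {"travel":[-8,0,-30],"delta_rot":[0,0,0],"fingers":1},
  {"travel":[-12.9,0,-48],"delta_rot":[0,0,0],"fingers":1},
  {"travel":[-12.9,0,-48],"delta_rot":[0,0,0],"fingers":1},
  {"travel":[20,-2,-5.4],"delta_rot":[0,0,0],"fingers":1},
  {"travel":[46.4,-4.8,-12.4],"delta_rot":[0,0,0],"fingers":1},
  {"travel":[46.4,-4.8,-12.4],"delta_rot":[0,0,0],"fingers":1},
  {"travel":[46.4,-4.8,-12.4],"delta_rot":[0,0,0],"fingers":1},
  {"travel":[46.4,-4.8,-12.4],"delta_rot":[0,0,0],"fingers":1},
  {"travel":[46.4,-4.8,-12.4],"delta_rot":[0,0,0],"fingers":1},
  {"travel":[46.4,-4.8,-12.4],"delta_rot":[0,0,0],"fingers":1},
  {"travel":[46.4,-4.8,-12.4],"delta_rot":[0,0,0],"fingers":1},
  {"travel":[46.4,-4.8,-12.4],"delta_rot":[0,0,0],"fingers":1},
  {"travel":[46.4,-4.8,-12.4],"delta_rot":[0,0,0],"fingers":1},
  {"travel":[26,-2.8,-7],"delta_rot":[0,0,0],"fingers":1},
  {"travel":[0,0,0],"delta_rot":[0,0,0],"fingers":1},
])

```text
clock: 37.92
eef_pos: [410.5, 401.5, 183.0]
eef_rot: [-3.141, 0.263, 1.573]
wrist_force: [-0.3, -0.6, -2.4]
finger_gap: 59.7
```

>>> send_rows([
  {"travel":[0,0,0],"delta_rot":[-2.59,0,-9.66],"fingers":1},
  {"travel":[0,0,0],"delta_rot":[-2.59,0,-9.66],"fingers":1},
  {"travel":[0,0,0],"delta_rot":[-2.59,0,-9.66],"fingers":1},
  {"travel":[0,0,0],"delta_rot":[-2.59,0,-9.66],"fingers":1},
  {"travel":[0,0,0],"delta_rot":[-2.59,0,-9.66],"fingers":1},
  {"travel":[0,0,0],"delta_rot":[-2.59,0,-9.66],"fingers":1},
  {"travel":[0,0,0],"delta_rot":[-2.59,0,-9.66],"fingers":1},
  {"travel":[0,0,0],"delta_rot":[-2.59,0,-9.66],"fingers":1},
  {"travel":[0,0,0],"delta_rot":[-2.59,0,-9.66],"fingers":1},
  {"travel":[0,0,0],"delta_rot":[0,0,0],"fingers":1},
  {"travel":[0,0,0],"delta_rot":[0,0,0],"fingers":1},
])

```text
clock: 39.3
eef_pos: [411.1, 399.9, 183.8]
eef_rot: [-3.141, 0.262, 3.137]
wrist_force: [0.0, -0.0, -3.1]
finger_gap: 59.8
```

```bash
python3 - <<'E'
from h import *
go(410.8,401.7,115)
t=cam('top'); s=cam('side')
o=np.zeros((520,800,3),np.uint8); o[:400,:400]=cv2.resize(s['color'][120:220,290:390][...,::-1],(400,400),interpolation=cv2.INTER_CUBIC); o[:400,400:]=cv2.resize(t['color'][140:240,190:290][...,::-1],(400,400),interpolation=cv2.INTER_CUBIC); cv2.imwrite('pics/g7.png',o)
E
```

```text
pos [411.1 399.9 183.8] rot [-3.141  0.262  3.137] F [ 0.  -0.  -3.1] gap 59.8 t 39.3
travel [18.2  1.9 66.3]
```

View pics/g7.png

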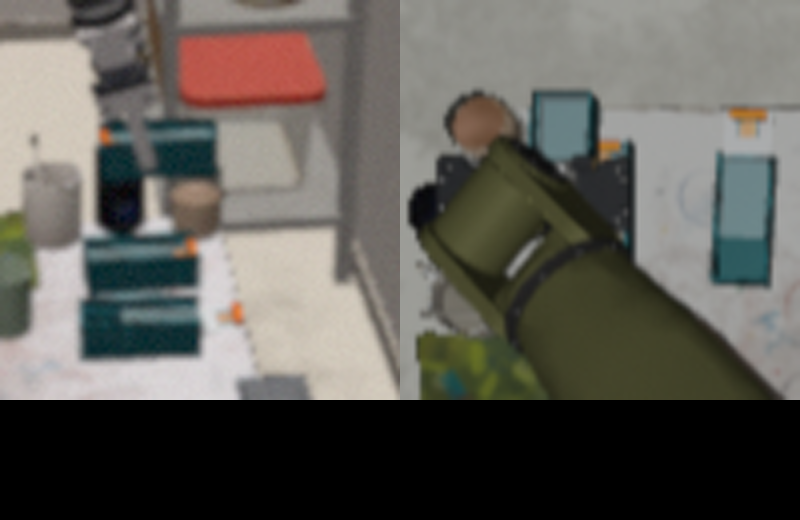

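>>> send_rows([
  {"travel":[0,-45,0],"delta_rot":[0,0,0],"fingers":1},
  {"travel":[0,-45,0],"delta_rot":[0,0,0],"fingers":1},
  {"travel":[0,-45,0],"delta_rot":[0,0,0],"fingers":1},
  {"travel":[0,-45,0],"delta_rot":[0,0,0],"fingers":1},
  {"travel":[0,-45,0],"delta_rot":[0,0,0],"fingers":1},
  {"travel":[0,-45,0],"delta_rot":[0,0,0],"fingers":1},
  {"travel":[0,0,0],"delta_rot":[0,0,0],"fingers":1},
  {"travel":[0,0,0],"delta_rot":[0,0,0],"fingers":1},
])

```text
clock: 40.4
eef_pos: [411.1, 130.6, 184.0]
eef_rot: [-3.141, 0.262, 3.14]
wrist_force: [0.1, -0.1, -3.4]
finger_gap: 59.8
```

```bash
cat >> h.py <<'E'
def cross(vals,idx,lev):
    """sub-pixel index at which vals first crosses lev, walking along idx"""
    for a,b in zip(range(len(vals)-1),range(1,len(vals))):
        if (vals[a]-lev)*(vals[b]-lev)<=0 and vals[a]!=vals[b]: return idx[a]+(lev-vals[a])/(vals[b]-vals[a])*(idx[b]-idx[a])
    return np.nan
def edges(t,x,y,zb=0,rowfr=(-45,45)):
    """side edges of an x-aligned box near x,y in the top picture, on each of several rows: left rim (z 54) and right foot-of-wall (z 4)"""
    R=t['color'][...,0].astype(float); out=[]
    r0=int(round(proj(t,[[x-55,y,zb+54]])[0,1])); r1=int(round(proj(t,[[x+45,y,zb+54]])[0,1]))
    for v in range(min(r0,r1),max(r0,r1)+1):
        ul=proj(t,[[x,y+30,zb+54]])[0,0]; ur=proj(t,[[x,y-30,zb+4]])[0,0]
        L=np.arange(int(ul)-6,int(ul)+5); Q=np.arange(int(ur)+6,int(ur)-5,-1)
        a=cross(R[v,L],L,105); b=cross(R[v,Q],Q,105)
        pa=plane(t,a,v,zb+54) if a==a else [np.nan]*2; pb=plane(t,b,v,zb+4) if b==b else [np.nan]*2
        out.append((v,pa[0],pa[1],pb[0],pb[1]))
    o=np.array(out); 
    for n,i,s in (('left',1,-30),('right',3,30)):
        k=~np.isnan(o[:,i]); 
        if k.sum()>4:
            p=np.polyfit(o[k,i],o[k,i+1],1); res=o[k,i+1]-np.polyval(p,o[k,i]); k2=abs(res)<2
            p=np.polyfit(o[k,i][k2],o[k,i+1][k2],1); print(n,'slope %.4f centre y at x=%.0f: %.1f'%(p[0],x,np.polyval(p,x)+s),'rms %.1f n %d'%(res.std(),k2.sum()))
    return o
def ends(t,x,y,zb=0):
    """near (-x) end: wall foot at z 4; returns centre x"""
    R=t['color'][...,0].astype(float); uv=proj(t,[[x-70,y,zb+4]])[0]; res=[]
    for u in range(int(round(uv[0]))-4,int(round(uv[0]))+5):
        V=np.arange(int(uv[1])+7,int(uv[1])-4,-1); c=cross(R[V,u],V,105)
        if c==c: p=plane(t,u,c,zb+4); res.append((p[1],p[0]+70))
    res=np.array(res); print('near end centre x: med %.1f slope %.3f'%(np.median(res[:,1]),np.polyfit(res[:,0],res[:,1],1)[0]))
    hsv=cv2.cvtColor(t['color'],cv2.COLOR_RGB2HSV); m=((hsv[...,0]<16)&(hsv[...,1]>100)).astype(np.uint8)
    uv=proj(t,[[x+64,y,zb+48]])[0]; v,u=np.nonzero(m); k=np.hypot(u-uv[0],v-uv[1])<14
    if k.any(): print('ridge px',np.c_[u[k],v[k]].mean(0).round(1),'world z48',plane(t,u[k].mean(),v[k].mean(),zb+48).round(1),'rows',v[k].min(),v[k].max())
E
python3 - <<'E'
from h import *
go(410.8,401.7,115)
t=cam('top'); s=cam('side')
for n in ('top','side'):
    for d in tip_of('kit_base',n)[:3]: print(n,round(d['confidence'],2),np.round(toW(t if n=='top' else s,d['at'])))
fit_kit([t,s],425,378,np.pi,0,free_d=False)
edges(t,425,378); ends(t,425,378)
save(t,'t8.png',(215,150,275,220),8)
E
```

```text
pos [411.1 130.6 184. ] rot [-3.141  0.262  3.14 ] F [ 0.1 -0.1 -3.4] gap 59.8 t 40.4
travel [ 18.5 271.1  66.4]
top 0.69 [403. 384.  -1.]
side 0.57 [404. 389.   4.]
top conf 0.77 cost 53.1 area 480 x 410.0 y 386.1 yaw 3.146 d 7.7
side conf 0.88 cost 142.2 area 485 x 461.3 y 387.5 yaw 3.316 d -31.5
left slope 0.0145 centre y at x=425: 386.0 rms 0.4 n 25
right slope 0.0285 centre y at x=425: 387.0 rms 0.8 n 24
near end centre x: med 406.3 slope -0.000
ridge px [238.9 175.9] world z48 [469.1 391.1  48. ] rows 175 178
```

View pics/t8.png

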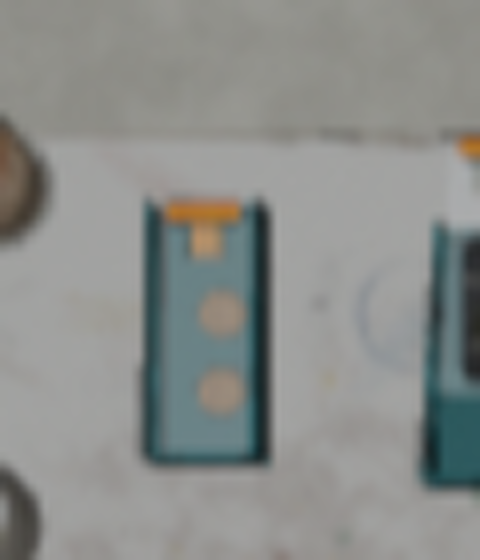

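```bash
python3 - <<'E'
from h import *
t=cam('top'); st=manip.read_state(); x,y,z=st['eef_pos']; zr=z-35.4+54
uv=proj(t,[[x+87.5,y,zr]])[0]; print('expected',uv.round(1))
u=int(round(uv[0])); V=np.arange(int(uv[1])-8,int(uv[1])+8)
A=t['color'][V[0]:V[-1]+1,u-4:u+5].mean(1).round().astype(int)
print([(v,*a) for v,a in zip(V.tolist(),A.tolist())])
c=cross(A[:,0].astype(float),V,(A[:4,0].mean()+A[:,0].min())/2); print('edge row',c,plane(t,u,c,zr), 'local tcp', -(plane(t,u,c,zr)[0]-70-x))
R=t['color'][...,0]; v=int(uv[1])+6; print([(k,int(R[v,k])) for k in range(u-14,u+15)]); print([plane(t,k,v,zr)[1].round(1) for k in (u-7,u+7)])
go(388.8,385.8,110)
E
```

```text
expected [297.8 162.3]
[(154, 142, 141, 135), (155, 142, 142, 136), (156, 144, 144, 138), (157, 144, 144, 138), (158, 144, 144, 138), (159, 144, 144, 138), (160, 144, 144, 138), (161, 141, 142, 136), (162, 107, 115, 113), (163, 50, 73, 75), (164, 69, 83, 86), (165, 95, 112, 116), (166, 104, 127, 130), (167, 107, 131, 135), (168, 107, 131, 135), (169, 107, 131, 135)]
edge row 162.18421052631578 [498.80494291 130.00006913 202.34845949] local tcp -17.862140309058077
[(284, 158), (285, 157), (286, 156), (287, 156), (288, 156), (289, 158), (290, 145), (291, 66), (292, 72), (293, 103), (294, 106), (295, 107), (296, 107), (297, 107), (298, 107), (299, 108), (300, 107), (301, 107), (302, 107), (303, 107), (304, 98), (305, 48), (306, 79), (307, 151), (308, 159), (309, 160), (310, 159), (311, 159), (312, 157)]
[np.float64(157.1), np.float64(102.3)]
pos [410.9 130.6 183.7] rot [-3.141  0.262 -3.141] F [-0.2 -0.4 -2. ] gap 59.6 t 40.9
travel [ 40.4 255.2  65.4]
```

>>> send_rows([
  {"travel":[0,20,0],"delta_rot":[-0.26,0,-0.97],"fingers":1},
  {"travel":[3,47,-0.8],"delta_rot":[0,0,0],"fingers":1},
  {"travel":[5,47,-1.4],"delta_rot":[0,0,0],"fingers":1},
  {"travel":[5,47,-1.4],"delta_rot":[0,0,0],"fingers":1},
  {"travel":[5,47,-1.4],"delta_rot":[0,0,0],"fingers":1},
  {"travel":[3.5,47.2,-0.8],"delta_rot":[0,0,0],"fingers":1},
  {"travel":[0,0,0],"delta_rot":[0,0,0],"fingers":1},
  {"travel":[9.5,0,35.6],"delta_rot":[0,0,0],"fingers":1},
  {"travel":[9.6,0,35.6],"delta_rot":[0,0,0],"fingers":1},
  {"travel":[0,0,0],"delta_rot":[0,0,0],"fingers":1},
  {"travel":[0,0,0],"delta_rot":[0,0,0],"fingers":1},
])

```text
clock: 42.22
eef_pos: [385.2, 385.2, 111.5]
eef_rot: [3.141, 0.263, -3.125]
wrist_force: [-0.4, 0.3, -2.1]
finger_gap: 59.7
```

```bash
python3 - <<'E'
from h import *
go(388.6,385.8,95)
E
```

```text
pos [385.2 385.2 111.5] rot [ 3.141  0.263 -3.125] F [-0.4  0.3 -2.1] gap 59.7 t 42.2
travel [ 1.   0.5 16.8]
```

>>> send_rows([
  {"travel":[1,0.5,16.8],"delta_rot":[0,0,0],"fingers":1},
  {"travel":[0,0,0],"delta_rot":[0,0,0],"fingers":1},
  {"travel":[0,0,0],"delta_rot":[0,0,0],"fingers":1},
])

```text
clock: 42.6
eef_pos: [388.1, 385.7, 93.7]
eef_rot: [-3.141, 0.262, -3.124]
wrist_force: [0.3, 0.2, -1.4]
finger_gap: 59.7
```

```bash
python3 - <<'E'
from h import *
go(388.6,385.8,91)
E
```

```text
pos [388.1 385.7  93.7] rot [-3.141  0.262 -3.124] F [ 0.3  0.2 -1.4] gap 59.7 t 42.6
travel [0.2 0.1 2.7]
```

>>> send_rows([
  {"travel":[0.6,0,3.2],"delta_rot":[0,0,0],"fingers":1},
  {"travel":[0.5,0,2],"delta_rot":[0,0,0],"fingers":1},
  {"travel":[0,0,0],"delta_rot":[0,0,0],"fingers":1},
])

```text
clock: 42.98
eef_pos: [388.2, 385.6, 88.1]
eef_rot: [-3.141, 0.262, -3.124]
wrist_force: [0.3, -0.8, -2.7]
finger_gap: 59.5
```

>>> send_rows([
  {"travel":[0.4,0,1.5],"delta_rot":[0,0,0],"fingers":1},
  {"travel":[0,0,0],"delta_rot":[0,0,0],"fingers":1},
])

```text
clock: 43.22
eef_pos: [388.2, 385.7, 86.6]
eef_rot: [-3.141, 0.262, -3.124]
wrist_force: [-0.3, 0.8, -2.7]
finger_gap: 59.9
```

It is inside the rims (below 89.4). Lower the last mm and release.

>>> send_rows([
  {"travel":[0.3,0,1.1],"delta_rot":[0,0,0],"fingers":1},
  {"travel":[0,0,0],"delta_rot":[0,0,0],"fingers":1},
])

```text
clock: 43.48
eef_pos: [388.3, 385.7, 85.5]
eef_rot: [-3.141, 0.262, -3.124]
wrist_force: [0.2, 0.3, -2.9]
finger_gap: 59.4
```

>>> send_rows([
  {"travel":[0.2,0,0.6],"delta_rot":[0,0,0],"fingers":1},
  {"travel":[0,0,0],"delta_rot":[0,0,0],"fingers":1},
])

```text
clock: 43.72
eef_pos: [388.3, 385.7, 85.3]
eef_rot: [-3.141, 0.262, -3.124]
wrist_force: [-3.2, -2.5, 5.9]
finger_gap: 59.5
```

>>> send_rows([
  {"travel":[0,0,0],"delta_rot":[0,0,0],"fingers":-1},
  {"travel":[0,0,0],"delta_rot":[0,0,0],"fingers":-1},
  {"travel":[0,0,0],"delta_rot":[0,0,0],"fingers":-1},
  {"travel":[0,0,0],"delta_rot":[0,0,0],"fingers":-1},
  {"travel":[0,0,-30],"delta_rot":[0,0,0],"fingers":-1},
  {"travel":[0,0,-50],"delta_rot":[0,0,0],"fingers":-1},
  {"travel":[0,0,-60],"delta_rot":[0,0,0],"fingers":-1},
  {"travel":[0,0,0],"delta_rot":[0,7.5,0],"fingers":-1},
  {"travel":[0,0,0],"delta_rot":[0,7.5,0],"fingers":-1},
  {"travel":[-14.5,-38,0],"delta_rot":[0,0,0],"fingers":-1},
  {"travel":[-14.5,-38,0],"delta_rot":[0,0,0],"fingers":-1},
  {"travel":[-14.5,-38,0],"delta_rot":[0,0,0],"fingers":-1},
  {"travel":[-14.5,-38,0],"delta_rot":[0,0,0],"fingers":-1},
  {"travel":[0,0,0],"delta_rot":[0,0,10.6],"fingers":-1},
  {"travel":[0,0,0],"delta_rot":[0,0,10.6],"fingers":-1},
  {"travel":[0,0,0],"delta_rot":[0,0,10.6],"fingers":-1},
  {"travel":[0,0,0],"delta_rot":[0,0,10.6],"fingers":-1},
  {"travel":[0,0,0],"delta_rot":[0,0,10.6],"fingers":-1},
  {"travel":[0,0,0],"delta_rot":[0,0,10.6],"fingers":-1},
  {"travel":[0,0,0],"delta_rot":[0,0,10.6],"fingers":-1},
])

```text
clock: 46.22
eef_pos: [412.6, 234.1, 220.2]
eef_rot: [3.141, 0.001, 1.858]
wrist_force: [-0.2, -0.3, 0.3]
finger_gap: 94.4
```

>>> send_rows([
  {"travel":[0,0,0],"delta_rot":[0,0,10.6],"fingers":-1},
  {"travel":[0,0,0],"delta_rot":[0,0,10.6],"fingers":-1},
  {"travel":[0,0,0],"delta_rot":[0,0,10.6],"fingers":-1},
  {"travel":[0,0,0],"delta_rot":[0,0,10.6],"fingers":-1},
  {"travel":[0,0,0],"delta_rot":[0,0,10.6],"fingers":-1},
  {"travel":[0,0,0],"delta_rot":[0,0,10.6],"fingers":-1},
  {"travel":[0,0,0],"delta_rot":[0,0,10.6],"fingers":-1},
  {"travel":[0,0,0],"delta_rot":[0,0,10.6],"fingers":-1},
  {"travel":[0,0,0],"delta_rot":[0,0,10.6],"fingers":-1},
  {"travel":[0,0,0],"delta_rot":[0,0,10.6],"fingers":-1},
  {"travel":[0,0,0],"delta_rot":[0,-7.5,0],"fingers":-1},
  {"travel":[0,0,0],"delta_rot":[0,-7.5,0],"fingers":-1},
  {"travel":[0,0,0],"delta_rot":[0,0,0],"fingers":-1},
  {"travel":[0,0,0],"delta_rot":[0,0,0],"fingers":-1},
])

```text
clock: 47.98
eef_pos: [412.5, 234.1, 220.0]
eef_rot: [3.141, 0.259, 0.014]
wrist_force: [0.2, 0.0, -0.6]
finger_gap: 94.0
```

```bash
python3 - <<'E'
from h import *
d=go(410.5,233.3,35.4)
W2T([0,0,1])
t=cam('top'); s=cam('side')
save(t,'t9.png',(190,140,350,240),5)
edges(t,406,386,50); ends(t,406,386,50)
edges(t,393,233.5); ends(t,393,233.5)
E
```

```text
pos [412.5 234.1 220. ] rot [3.141 0.259 0.014] F [ 0.2  0.  -0.6] gap 94.0 t 48.0
travel [ 45.4   0.7 179. ]
left slope 0.0126 centre y at x=406: 383.6 rms 0.3 n 25
right slope 0.0262 centre y at x=406: 377.9 rms 7.1 n 6
near end centre x: med 401.6 slope -0.013Traceback (most recent call last):
  File "<stdin>", line 7, in <module>
  File "h.py", line 96, in ends
    res=np.array(res); print('near end centre x: med %.1f slope %.3f'%(np.median(res[:,1]),np.polyfit(res[:,0],res[:,1],1)[0]))
                                                                                 ~~~^^^^^
IndexError: too many indices for array: array is 1-dimensional, but 2 were indexed
```

View pics/t9.png

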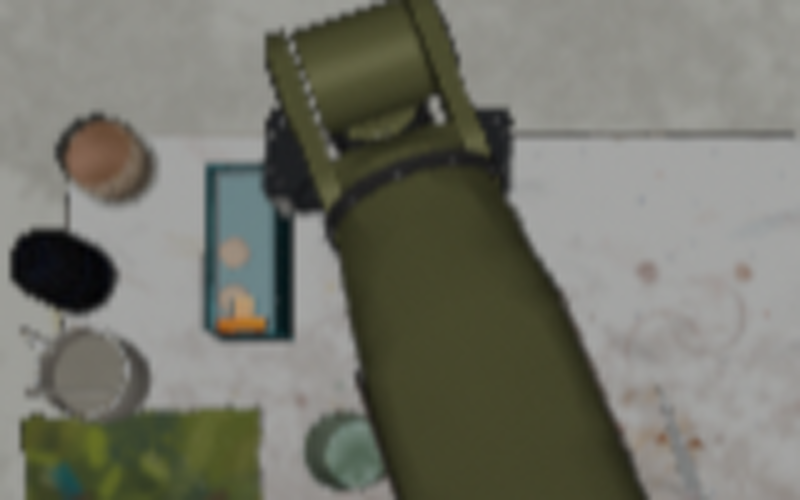

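>>> send_rows([
  {"travel":[0,0.7,0],"delta_rot":[0.45,0,1.7],"fingers":-1},
  {"travel":[11,0,44],"delta_rot":[0,0,0],"fingers":-1},
  {"travel":[11,0,44],"delta_rot":[0,0,0],"fingers":-1},
  {"travel":[11,0,44],"delta_rot":[0,0,0],"fingers":-1},
  {"travel":[11,0,35],"delta_rot":[0,0,0],"fingers":-1},
  {"travel":[0,0,0],"delta_rot":[0,0,0],"fingers":-1},
  {"travel":[0,0,0],"delta_rot":[0,0,0],"fingers":-1},
])

```text
clock: 48.95
eef_pos: [412.6, 233.6, 49.0]
eef_rot: [-3.141, 0.26, -0.017]
wrist_force: [0.3, 0.7, 0.7]
finger_gap: 93.8
```

```bash
python3 - <<'E'
from h import *
go(410.5,233.3,35.4)
E
```

```text
pos [412.6 233.6  49. ] rot [-3.141  0.26  -0.017] F [0.3 0.7 0.7] gap 93.8 t 49.0
travel [ 1.5  0.4 13.7]
```

>>> send_rows([
  {"travel":[1.5,0.4,13.7],"delta_rot":[0,0,0],"fingers":-1},
  {"travel":[0,0,0],"delta_rot":[0,0,0],"fingers":1},
  {"travel":[0,0,0],"delta_rot":[0,0,0],"fingers":1},
  {"travel":[0,0,0],"delta_rot":[0,0,0],"fingers":1},
  {"travel":[0,0,0],"delta_rot":[0,0,0],"fingers":1},
  {"travel":[0,0,0],"delta_rot":[0,0,0],"fingers":1},
  {"travel":[0,0,0],"delta_rot":[0,0,0],"fingers":1},
], grip_force=50)

```text
clock: 49.82
eef_pos: [410.0, 233.2, 34.1]
eef_rot: [3.141, 0.261, -0.017]
wrist_force: [0.8, 1.7, 4.4]
finger_gap: 59.8
```

>>> send_rows([
  {"travel":[-5,0,-19],"delta_rot":[0,0,0],"fingers":1},
  {"travel":[-9,0,-34],"delta_rot":[0,0,0],"fingers":1},
  {"travel":[-9,0,-34],"delta_rot":[0,0,0],"fingers":1},
  {"travel":[3,20,-0.8],"delta_rot":[0,0,0],"fingers":1},
  {"travel":[6.8,45,-1.8],"delta_rot":[0,0,0],"fingers":1},
  {"travel":[6.8,45,-1.8],"delta_rot":[0,0,0],"fingers":1},
  {"travel":[6.8,45,-1.8],"delta_rot":[0,0,0],"fingers":1},
  {"travel":[6.8,45,-1.8],"delta_rot":[0,0,0],"fingers":1},
  {"travel":[6.8,45,-1.8],"delta_rot":[0,0,0],"fingers":1},
  {"travel":[6.8,45,-1.8],"delta_rot":[0,0,0],"fingers":1},
  {"travel":[3.9,28,-1],"delta_rot":[0,0,0],"fingers":1},
  {"travel":[0,0,0],"delta_rot":[-2.59,0,-9.66],"fingers":1},
  {"travel":[0,0,0],"delta_rot":[-2.59,0,-9.66],"fingers":1},
  {"travel":[0,0,0],"delta_rot":[-2.59,0,-9.66],"fingers":1},
  {"travel":[0,0,0],"delta_rot":[-2.59,0,-9.66],"fingers":1},
  {"travel":[0,0,0],"delta_rot":[-2.59,0,-9.66],"fingers":1},
  {"travel":[0,0,0],"delta_rot":[-2.59,0,-9.66],"fingers":1},
  {"travel":[0,0,0],"delta_rot":[-2.59,0,-9.66],"fingers":1},
  {"travel":[0,0,0],"delta_rot":[-2.59,0,-9.66],"fingers":1},
  {"travel":[0,0,0],"delta_rot":[-2.7,0,-10.3],"fingers":1},
])

```text
clock: 52.32
eef_pos: [453.7, -85.7, 123.4]
eef_rot: [-3.139, 0.263, 1.572]
wrist_force: [0.8, 1.0, -2.7]
finger_gap: 59.8
```

>>> send_rows([
  {"travel":[0,0,0],"delta_rot":[0,0,0],"fingers":1},
  {"travel":[0,0,0],"delta_rot":[0,0,0],"fingers":1},
])

```text
clock: 52.58
eef_pos: [454.1, -85.8, 123.8]
eef_rot: [-3.141, 0.262, 1.561]
wrist_force: [-0.7, -0.1, -2.1]
finger_gap: 59.9
```

```bash
python3 - <<'E'
from h import *
go(459.4,-80,53)
t=cam('top'); st=manip.read_state(); x,y,z=st['eef_pos']; zr=z-34.1+54
# front end rim edge is at y-87.2 ; near edge seen: bottom outline; use foot-of-wall
u0=proj(t,[[x,y-87.2,zr]])[0]; u1=proj(t,[[x,y-87.2,zr-50]])[0]; v=int(u1[1]); print(u0,u1)
C=t['color'][v-3:v+4].mean(0).round().astype(int); print([(k,*C[k]) for k in range(int(u0[0])-5,int(u1[0])+8)])
E
```

```text
pos [454.1 -85.8 123.8] rot [-3.141  0.262  1.561] F [-0.7 -0.1 -2.1] gap 59.9 t 52.6
travel [24.   5.3 66.8]
[373.63146946 176.27102079] [372.21035871 178.2686205 ]
[(368, np.int64(44), np.int64(88), np.int64(93)), (369, np.int64(44), np.int64(88), np.int64(93)), (370, np.int64(44), np.int64(88), np.int64(93)), (371, np.int64(43), np.int64(88), np.int64(92)), (372, np.int64(39), np.int64(80), np.int64(84)), (373, np.int64(24), np.int64(49), np.int64(52)), (374, np.int64(71), np.int64(93), np.int64(98)), (375, np.int64(138), np.int64(146), np.int64(151)), (376, np.int64(144), np.int64(151), np.int64(156)), (377, np.int64(144), np.int64(151), np.int64(156)), (378, np.int64(144), np.int64(151), np.int64(156)), (379, np.int64(143), np.int64(151), np.int64(156))]
```

>>> send_rows([
  {"travel":[8,5.3,22],"delta_rot":[-0.15,0,-0.5],"fingers":1},
  {"travel":[8,0,22],"delta_rot":[0,0,0],"fingers":1},
  {"travel":[8,0,22.3],"delta_rot":[0,0,0],"fingers":1},
  {"travel":[0,0,0],"delta_rot":[0,0,0],"fingers":1},
  {"travel":[0,0,0],"delta_rot":[0,0,0],"fingers":1},
])

```text
clock: 53.25
eef_pos: [459.9, -80.0, 54.4]
eef_rot: [3.141, 0.263, 1.574]
wrist_force: [-0.6, -0.4, -2.4]
finger_gap: 59.9
```

```bash
python3 - <<'E'
from h import *
go(459.4,-230,53)
E
```

```text
pos [459.9 -80.   54.4] rot [3.141 0.263 1.574] F [-0.6 -0.4 -2.4] gap 59.9 t 53.2
travel [-144.5   -0.9   40.3]
```

>>> send_rows([
  {"travel":[-16,-0.4,5.7],"delta_rot":[0,0,0.1],"fingers":1},
  {"travel":[-18.4,0,4.95],"delta_rot":[0,0,0],"fingers":1},
  {"travel":[-18.4,0,4.95],"delta_rot":[0,0,0],"fingers":1},
  {"travel":[-18.4,0,4.95],"delta_rot":[0,0,0],"fingers":1},
  {"travel":[-18.4,0,4.95],"delta_rot":[0,0,0],"fingers":1},
  {"travel":[-18.4,0,4.95],"delta_rot":[0,0,0],"fingers":1},
  {"travel":[-18.4,0,4.95],"delta_rot":[0,0,0],"fingers":1},
  {"travel":[-14,0,3.7],"delta_rot":[0,0,0],"fingers":1},
  {"travel":[0,0,0],"delta_rot":[0,0,0],"fingers":1},
  {"travel":[0,0,0],"delta_rot":[0,0,0],"fingers":1},
])

```text
clock: 54.5
eef_pos: [459.3, -225.3, 52.3]
eef_rot: [3.142, 0.262, 1.573]
wrist_force: [0.5, 0.8, -3.2]
finger_gap: 60.0
```

>>> send_rows([
  {"travel":[-2,0,0.5],"delta_rot":[0,0,0],"fingers":1},
  {"travel":[-2,0,0.5],"delta_rot":[0,0,0],"fingers":1},
  {"travel":[0,0,0],"delta_rot":[0,0,0],"fingers":1},
])

```text
clock: 54.88
eef_pos: [459.4, -229.6, 52.3]
eef_rot: [3.141, 0.262, 1.573]
wrist_force: [0.7, 0.4, -2.1]
finger_gap: 59.8
```

>>> send_rows([
  {"travel":[-1.5,0,0.4],"delta_rot":[0,0,0],"fingers":1},
  {"travel":[0,0,0],"delta_rot":[0,0,0],"fingers":1},
])

```text
clock: 55.12
eef_pos: [459.4, -231.3, 52.3]
eef_rot: [3.141, 0.262, 1.573]
wrist_force: [0.6, 0.4, -3.0]
finger_gap: 59.6
```

>>> send_rows([
  {"travel":[-2,0,0.5],"delta_rot":[0,0,0],"fingers":1},
  {"travel":[-2,0,0.5],"delta_rot":[0,0,0],"fingers":1},
  {"travel":[0,0,0],"delta_rot":[0,0,0],"fingers":1},
])

```text
clock: 55.5
eef_pos: [459.4, -235.5, 52.4]
eef_rot: [3.141, 0.262, 1.573]
wrist_force: [-0.4, -0.5, -2.6]
finger_gap: 60.0
```

>>> send_rows([
  {"travel":[-1.2,0,0.3],"delta_rot":[0,0,0],"fingers":1},
  {"travel":[0,0,0],"delta_rot":[0,0,0],"fingers":1},
])

```text
clock: 55.75
eef_pos: [459.4, -236.6, 52.4]
eef_rot: [3.141, 0.262, 1.573]
wrist_force: [-0.3, 0.1, -2.5]
finger_gap: 59.7
```

>>> send_rows([
  {"travel":[-1.2,0,0.3],"delta_rot":[0,0,0],"fingers":1},
  {"travel":[0,0,0],"delta_rot":[0,0,0],"fingers":1},
])

```text
clock: 56.0
eef_pos: [459.4, -237.9, 52.5]
eef_rot: [3.141, 0.262, 1.573]
wrist_force: [-0.1, 0.9, -1.9]
finger_gap: 59.6
```

>>> send_rows([
  {"travel":[1,0,-0.3],"delta_rot":[0,0,0],"fingers":1},
  {"travel":[0.8,0,2.9],"delta_rot":[0,0,0],"fingers":1},
  {"travel":[0.8,0,2.9],"delta_rot":[0,0,0],"fingers":1},
  {"travel":[0.8,0,2.9],"delta_rot":[0,0,0],"fingers":1},
  {"travel":[0,0,0],"delta_rot":[0,0,0],"fingers":1},
])

```text
clock: 56.62
eef_pos: [459.3, -236.6, 43.1]
eef_rot: [-3.141, 0.262, 1.573]
wrist_force: [-0.5, -0.4, -3.2]
finger_gap: 59.8
```

>>> send_rows([
  {"travel":[0.5,0,2],"delta_rot":[0,0,0],"fingers":1},
  {"travel":[0.2,0,0.9],"delta_rot":[0,0,0],"fingers":1},
  {"travel":[0,0,0],"delta_rot":[0,0,0],"fingers":1},
])

```text
clock: 57.0
eef_pos: [459.4, -236.8, 40.4]
eef_rot: [3.142, 0.262, 1.573]
wrist_force: [0.5, -0.1, -2.3]
finger_gap: 60.0
```

>>> send_rows([
  {"travel":[0.2,0,0.8],"delta_rot":[0,0,0],"fingers":1},
  {"travel":[0,0,0],"delta_rot":[0,0,0],"fingers":1},
])

```text
clock: 57.25
eef_pos: [459.5, -236.9, 40.2]
eef_rot: [3.141, 0.263, 1.573]
wrist_force: [-2.9, 3.4, 6.2]
finger_gap: 59.8
```

>>> send_rows([
  {"travel":[0,0,0],"delta_rot":[0,0,0],"fingers":-1},
  {"travel":[0,0,0],"delta_rot":[0,0,0],"fingers":-1},
  {"travel":[0,0,0],"delta_rot":[0,0,0],"fingers":-1},
  {"travel":[0,0,0],"delta_rot":[0,0,0],"fingers":-1},
  {"travel":[0,0,-20],"delta_rot":[0,0,0],"fingers":-1},
  {"travel":[0,0,-50],"delta_rot":[0,0,0],"fingers":-1},
  {"travel":[0,0,-50],"delta_rot":[0,0,0],"fingers":-1},
  {"travel":[0,0,-50],"delta_rot":[0,0,0],"fingers":-1},
  {"travel":[0,0,-50],"delta_rot":[0,0,0],"fingers":-1},
  {"travel":[0,0,0],"delta_rot":[0,7.5,0],"fingers":-1},
  {"travel":[0,0,0],"delta_rot":[0,7.5,0],"fingers":-1},
  {"travel":[0,0,0],"delta_rot":[0,0,10],"fingers":-1},
  {"travel":[0,0,0],"delta_rot":[0,0,10],"fingers":-1},
  {"travel":[0,0,0],"delta_rot":[0,0,10],"fingers":-1},
  {"travel":[0,0,0],"delta_rot":[0,0,10],"fingers":-1},
  {"travel":[0,0,0],"delta_rot":[0,0,10],"fingers":-1},
  {"travel":[0,0,0],"delta_rot":[0,0,10],"fingers":-1},
  {"travel":[0,0,0],"delta_rot":[0,0,10],"fingers":-1},
  {"travel":[0,0,0],"delta_rot":[0,0,10],"fingers":-1},
  {"travel":[0,0,0],"delta_rot":[0,0,10],"fingers":-1},
])

```text
clock: 59.75
eef_pos: [459.2, -179.7, 252.1]
eef_rot: [3.141, -0.0, -0.004]
wrist_force: [-0.3, 0.6, 0.3]
finger_gap: 94.1
```

>>> send_rows([
  {"travel":[-45,0,0],"delta_rot":[0,0,0],"fingers":-1},
  {"travel":[-45,0,0],"delta_rot":[0,0,0],"fingers":-1},
  {"travel":[0,40,0],"delta_rot":[0,0,0],"fingers":-1},
  {"travel":[0,40,0],"delta_rot":[0,0,0],"fingers":-1},
  {"travel":[0,40.5,0],"delta_rot":[0,0,0],"fingers":-1},
  {"travel":[0,0,0],"delta_rot":[0,0,0],"fingers":-1},
  {"travel":[0,0,0],"delta_rot":[0,0,0],"fingers":-1},
])

```text
clock: 60.62
eef_pos: [369.4, -300.0, 252.0]
eef_rot: [3.141, 0.0, 0.002]
wrist_force: [-0.3, 0.7, -0.0]
finger_gap: 94.2
```

```bash
python3 - <<'E'
from h import *
go(370,-303.1,134)
t=cam('top')
print([ (n,round(d['confidence'],2),np.round(toW(t,d['at'])).tolist()) for n in ('kit_a','kit_a_ridge') for d in tip_of(n,'top')[:3]])
# rear rim/cover geometry in the cradle
C=t['color'][177:183].mean(0).round().astype(int); print([(k,*map(int,C[k])) for k in range(355,400)])
E
```

```text
pos [ 369.4 -300.   252. ] rot [3.141e+00 0.000e+00 2.000e-03] F [-0.3  0.7 -0. ] gap 94.2 t 60.6
travel [  0.6   3.1 118. ]
[('kit_a', 0.97, [409.0, 391.0, 50.0]), ('kit_a', 0.63, [457.0, -256.0, 5.0]), ('kit_a_ridge', 0.82, [464.0, -144.0, 55.0]), ('kit_a_ridge', 0.48, [463.0, -491.0, 2.0])]
[(355, 162, 162, 161), (356, 162, 163, 161), (357, 162, 162, 161), (358, 162, 162, 161), (359, 162, 162, 161), (360, 162, 162, 161), (361, 162, 162, 161), (362, 158, 158, 156), (363, 148, 137, 127), (364, 175, 121, 59), (365, 176, 118, 55), (366, 162, 126, 98), (367, 162, 144, 124), (368, 164, 147, 128), (369, 160, 146, 130), (370, 155, 155, 153), (371, 124, 127, 129), (372, 116, 119, 121), (373, 144, 150, 154), (374, 100, 111, 113), (375, 100, 119, 123), (376, 108, 132, 136), (377, 109, 133, 137), (378, 108, 133, 137), (379, 108, 133, 136), (380, 108, 133, 137), (381, 108, 133, 136), (382, 108, 133, 136), (383, 108, 133, 136), (384, 108, 133, 136), (385, 108, 132, 136), (386, 108, 133, 136), (387, 108, 132, 136), (388, 108, 132, 136), (389, 108, 132, 136), (390, 108, 132, 136), (391, 108, 132, 135), (392, 104, 128, 132), (393, 85, 104, 107), (394, 76, 91, 94), (395, 66, 80, 84), (396, 58, 66, 69), (397, 68, 72, 77), (398, 67, 70, 75), (399, 64, 68, 72)]
```

>>> send_rows([
  {"travel":[0.6,3.1,0],"delta_rot":[0,0,0],"fingers":-1},
  {"travel":[0,0,40],"delta_rot":[0,0,0],"fingers":-1},
  {"travel":[0,0,40],"delta_rot":[0,0,0],"fingers":-1},
  {"travel":[0,0,38],"delta_rot":[0,0,0],"fingers":0},
  {"travel":[0,0,0],"delta_rot":[0,0,0],"fingers":1},
  {"travel":[0,0,0],"delta_rot":[0,0,0],"fingers":1},
  {"travel":[0,0,0],"delta_rot":[0,0,0],"fingers":1},
  {"travel":[0,0,0],"delta_rot":[0,0,0],"fingers":1},
  {"travel":[0,0,0],"delta_rot":[0,0,0],"fingers":1},
  {"travel":[0,0,0],"delta_rot":[0,0,0],"fingers":1},
  {"travel":[0,0,0],"delta_rot":[0,0,0],"fingers":1},
  {"travel":[0,0,0],"delta_rot":[0,0,0],"fingers":1},
  {"travel":[0,0,0],"delta_rot":[0,0,0],"fingers":1},
  {"travel":[0,0,0],"delta_rot":[0,0,0],"fingers":1},
], grip_force=30)

```text
clock: 62.52
eef_pos: [370.1, -303.2, 134.2]
eef_rot: [-3.141, 0.0, 0.003]
wrist_force: [-0.1, 5.3, 3.3]
finger_gap: 11.4
```

>>> send_rows([
  {"travel":[-5,0,0],"delta_rot":[0,0,0],"fingers":1},
  {"travel":[-6,0,0],"delta_rot":[0,0,0],"fingers":1},
  {"travel":[-6,0,0],"delta_rot":[0,0,0],"fingers":1},
  {"travel":[-6,0,0],"delta_rot":[0,0,0],"fingers":1},
  {"travel":[-6,0,0],"delta_rot":[0,0,0],"fingers":1},
  {"travel":[-6,0,0],"delta_rot":[0,0,0],"fingers":1},
  {"travel":[-5,0,0],"delta_rot":[0,0,0],"fingers":1},
  {"travel":[0,0,0],"delta_rot":[0,0,0],"fingers":1},
  {"travel":[0,0,0],"delta_rot":[0,0,0],"fingers":1},
  {"travel":[0,0,0],"delta_rot":[0,0,0],"fingers":1},
  {"travel":[0,0,0],"delta_rot":[0,0,0],"fingers":1},
])

```text
clock: 63.9
eef_pos: [330.1, -303.5, 134.2]
eef_rot: [3.141, -0.0, 0.002]
wrist_force: [2.0, 4.4, 1.0]
finger_gap: 11.9
```

>>> send_rows([
  {"travel":[5,0,0],"delta_rot":[0,0,0],"fingers":1},
  {"travel":[6,0,0],"delta_rot":[0,0,0],"fingers":1},
  {"travel":[6,0,0],"delta_rot":[0,0,0],"fingers":1},
  {"travel":[6,0,0],"delta_rot":[0,0,0],"fingers":1},
  {"travel":[6,0,0],"delta_rot":[0,0,0],"fingers":1},
  {"travel":[6,0,0],"delta_rot":[0,0,0],"fingers":1},
  {"travel":[5,0,0],"delta_rot":[0,0,0],"fingers":1},
  {"travel":[2,0,0],"delta_rot":[0,0,0],"fingers":1},
  {"travel":[0,0,0],"delta_rot":[0,0,0],"fingers":1},
  {"travel":[0,0,0],"delta_rot":[0,0,0],"fingers":1},
])

```text
clock: 65.15
eef_pos: [370.6, -303.2, 134.1]
eef_rot: [-3.141, 0.004, 0.002]
wrist_force: [-14.8, 7.3, 10.7]
finger_gap: 11.8
```

>>> send_rows([
  {"travel":[-1,0,0],"delta_rot":[0,0,0],"fingers":-1},
  {"travel":[0,0,0],"delta_rot":[0,0,0],"fingers":-1},
  {"travel":[0,0,0],"delta_rot":[0,0,0],"fingers":-1},
  {"travel":[0,0,0],"delta_rot":[0,0,0],"fingers":-1},
  {"travel":[0,0,0],"delta_rot":[0,0,0],"fingers":-1},
  {"travel":[0,0,-40],"delta_rot":[0,0,0],"fingers":-1},
  {"travel":[0,0,-40],"delta_rot":[0,0,0],"fingers":1},
  {"travel":[0,0,-36],"delta_rot":[0,0,0],"fingers":1},
  {"travel":[0,-47,0],"delta_rot":[0,0,0],"fingers":1},
  {"travel":[0,-47,0],"delta_rot":[0,0,0],"fingers":1},
  {"travel":[0,-47,0],"delta_rot":[0,0,0],"fingers":1},
  {"travel":[0,-47,0],"delta_rot":[0,0,0],"fingers":1},
  {"travel":[45,0,0],"delta_rot":[0,0,0],"fingers":1},
  {"travel":[45,0,0],"delta_rot":[0,0,0],"fingers":1},
  {"travel":[0,0,0],"delta_rot":[0,0,-10],"fingers":1},
  {"travel":[0,0,0],"delta_rot":[0,0,-10],"fingers":1},
  {"travel":[0,0,0],"delta_rot":[0,0,-10],"fingers":1},
  {"travel":[0,0,0],"delta_rot":[0,0,-10],"fingers":1},
  {"travel":[0,0,0],"delta_rot":[0,0,-10],"fingers":1},
  {"travel":[0,0,0],"delta_rot":[0,0,-10],"fingers":1},
])

```text
clock: 67.65
eef_pos: [460.7, -115.3, 250.1]
eef_rot: [3.141, 0.0, 1.055]
wrist_force: [-0.4, 0.2, -0.5]
finger_gap: 0.8
```

>>> send_rows([
  {"travel":[0,0,0],"delta_rot":[0,0,-10],"fingers":1},
  {"travel":[0,0,0],"delta_rot":[0,0,-10],"fingers":1},
  {"travel":[0,0,0],"delta_rot":[0,0,-9.9],"fingers":1},
  {"travel":[0,0,0],"delta_rot":[0,0,0],"fingers":1},
  {"travel":[0,-0.6,40],"delta_rot":[0,0,0],"fingers":1},
  {"travel":[0,0,40],"delta_rot":[0,0,0],"fingers":1},
  {"travel":[0,0,40],"delta_rot":[0,0,0],"fingers":1},
  {"travel":[0,0,20],"delta_rot":[0,0,0],"fingers":1},
  {"travel":[0,0,0],"delta_rot":[0,0,0],"fingers":1},
  {"travel":[0,0,0],"delta_rot":[0,0,0],"fingers":1},
])

```text
clock: 68.9
eef_pos: [460.6, -115.6, 111.1]
eef_rot: [3.14, 0.001, 1.569]
wrist_force: [-0.2, 0.9, -0.4]
finger_gap: 1.1
```

```bash
python3 - <<'E'
from h import *
go(459.2,-116,67)
t=cam('top'); s=cam('side')
o=np.zeros((560,800,3),np.uint8); o[:,:400]=cv2.resize(s['color'][210:310,310:381][...,::-1],(400,560),interpolation=cv2.INTER_CUBIC); o[:327,400:]=cv2.resize(t['color'][140:230,320:430][...,::-1],(400,327),interpolation=cv2.INTER_CUBIC); cv2.imwrite('pics/g13.png',o)
E
```

```text
pos [ 460.6 -115.6  111.1] rot [3.140e+00 1.000e-03 1.569e+00] F [-0.2  0.9 -0.4] gap 1.1 t 68.9
travel [-0.4 -1.5 44.1]
```

View pics/g13.png

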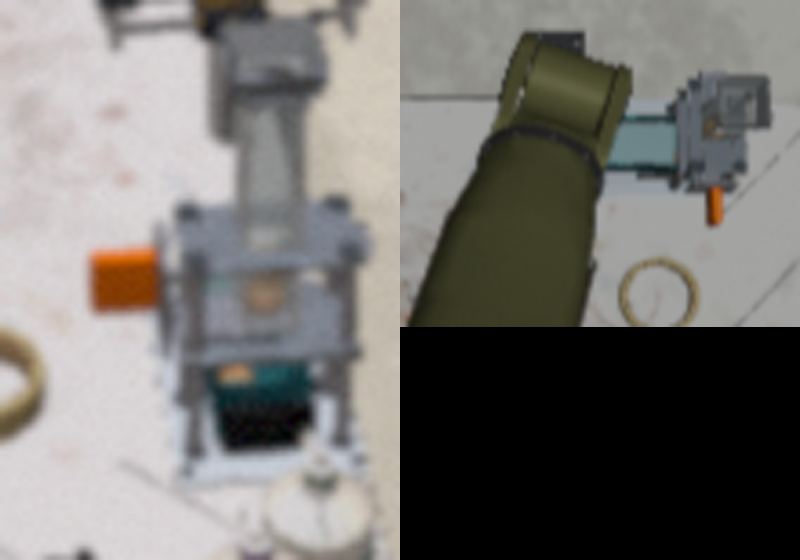

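>>> send_rows([
  {"travel":[0,-1.4,22],"delta_rot":[0,0,0],"fingers":1},
  {"travel":[0,0,22],"delta_rot":[0,0,0],"fingers":1},
  {"travel":[0,0,0],"delta_rot":[0,0,0],"fingers":1},
  {"travel":[-6,0,0],"delta_rot":[0,0,0],"fingers":1},
  {"travel":[-6,0,0],"delta_rot":[0,0,0],"fingers":1},
  {"travel":[-6,0,0],"delta_rot":[0,0,0],"fingers":1},
  {"travel":[-6,0,0],"delta_rot":[0,0,0],"fingers":1},
  {"travel":[-6,0,0],"delta_rot":[0,0,0],"fingers":1},
  {"travel":[-6,0,0],"delta_rot":[0,0,0],"fingers":1},
  {"travel":[-6,0,0],"delta_rot":[0,0,0],"fingers":1},
  {"travel":[-6,0,0],"delta_rot":[0,0,0],"fingers":1},
  {"travel":[-6,0,0],"delta_rot":[0,0,0],"fingers":1},
  {"travel":[-4,0,0],"delta_rot":[0,0,0],"fingers":1},
  {"travel":[0,0,0],"delta_rot":[0,0,0],"fingers":1},
  {"travel":[0,0,0],"delta_rot":[0,0,0],"fingers":1},
])

```text
clock: 70.88
eef_pos: [458.8, -173.6, 66.1]
eef_rot: [3.141, 0.001, 1.571]
wrist_force: [-0.5, -0.3, -0.1]
finger_gap: 0.6
```

>>> send_rows([
  {"travel":[-3,0,0],"delta_rot":[0,0,0],"fingers":1},
  {"travel":[-2,0,0],"delta_rot":[0,0,0],"fingers":1},
  {"travel":[0,0,0],"delta_rot":[0,0,0],"fingers":1},
])

```text
clock: 71.25
eef_pos: [458.7, -178.2, 66.1]
eef_rot: [-3.141, -0.0, 1.571]
wrist_force: [-0.8, 5.4, 0.9]
finger_gap: 0.2
```

>>> send_rows([
  {"travel":[-2,0,0],"delta_rot":[0,0,0],"fingers":1},
  {"travel":[0,0,0],"delta_rot":[0,0,0],"fingers":1},
])

```text
clock: 71.5
eef_pos: [458.6, -178.8, 66.1]
eef_rot: [-3.141, -0.003, 1.571]
wrist_force: [-0.8, 17.5, 7.9]
finger_gap: 0.3
```

>>> send_rows([
  {"travel":[-1.5,0,0],"delta_rot":[0,0,0],"fingers":1},
  {"travel":[0,0,0],"delta_rot":[0,0,0],"fingers":1},
])

```text
clock: 71.75
eef_pos: [458.5, -179.1, 66.1]
eef_rot: [-3.14, -0.005, 1.571]
wrist_force: [-0.6, 27.6, 11.1]
finger_gap: 0.5
```

>>> send_rows([
  {"travel":[-1,0,0],"delta_rot":[0,0,0],"fingers":1},
  {"travel":[0,0,0],"delta_rot":[0,0,0],"fingers":1},
])

```text
clock: 72.0
eef_pos: [458.5, -179.3, 66.2]
eef_rot: [-3.14, -0.006, 1.571]
wrist_force: [-1.2, 34.4, 13.0]
finger_gap: 0.3
```

>>> send_rows([
  {"travel":[9,0,0],"delta_rot":[0,0,0],"fingers":1},
  {"travel":[9,0,0],"delta_rot":[0,0,0],"fingers":1},
  {"travel":[0,0,-30],"delta_rot":[0,0,0],"fingers":-1},
  {"travel":[0,0,-30],"delta_rot":[0,0,0],"fingers":-1},
  {"travel":[0,0,-31],"delta_rot":[0,0,0],"fingers":-1},
  {"travel":[0,0,0],"delta_rot":[0,-7.5,0],"fingers":-1},
  {"travel":[0,0,0],"delta_rot":[0,-7.5,0],"fingers":-1},
  {"travel":[0,0,0],"delta_rot":[0,0,0],"fingers":-1},
  {"travel":[0,0,0],"delta_rot":[0,0,0],"fingers":-1},
])

```text
clock: 73.12
eef_pos: [458.8, -164.9, 157.2]
eef_rot: [3.141, 0.26, 1.571]
wrist_force: [-0.5, 0.2, 0.4]
finger_gap: 67.0
```

```bash
python3 - <<'E'
from h import *
go(459.2,-208.9,157.4)
t=cam('top'); s=cam('side')
C=t['color'][178:184].mean(0).round().astype(int); print([(k,*map(int,C[k])) for k in range(366,398)])
for n in 'kit_a_ridge',:
  for c in (t,s): print([(round(d['confidence'],2),np.round(toW(c,d['at'])).tolist()) for d in tip_of(n,c['name'])])
E
```

```text
pos [ 458.8 -164.9  157.2] rot [3.141 0.26  1.571] F [-0.5  0.2  0.4] gap 67.0 t 73.1
travel [-42.6   0.4  11.1]
[(366, 50, 49, 38), (367, 52, 52, 38), (368, 63, 63, 43), (369, 70, 70, 46), (370, 72, 73, 47), (371, 65, 66, 41), (372, 47, 47, 29), (373, 43, 44, 27), (374, 43, 44, 27), (375, 42, 43, 30), (376, 49, 46, 36), (377, 73, 63, 45), (378, 101, 94, 80), (379, 138, 133, 117), (380, 141, 138, 122), (381, 136, 138, 127), (382, 113, 134, 136), (383, 108, 133, 137), (384, 108, 133, 137), (385, 109, 133, 136), (386, 108, 133, 136), (387, 109, 133, 136), (388, 108, 133, 136), (389, 108, 133, 136), (390, 108, 133, 136), (391, 109, 132, 136), (392, 108, 132, 136), (393, 108, 132, 136), (394, 108, 131, 135), (395, 104, 123, 126), (396, 87, 94, 96), (397, 92, 99, 106)]
[(0.51, [371.0, -305.0, 135.0]), (0.5, [466.0, -194.0, 54.0])]
[(0.52, [462.0, -300.0, 0.0])]
```

>>> send_rows([
  {"travel":[-21.3,0.4,5.5],"delta_rot":[0,0,0],"fingers":-1},
  {"travel":[-21.3,0,5.6],"delta_rot":[0,0,0],"fingers":-1},
  {"travel":[0,0,0],"delta_rot":[0,0,0],"fingers":-1},
  {"travel":[0,0,30],"delta_rot":[0,0,0],"fingers":-1},
  {"travel":[0,0,30],"delta_rot":[0,0,0],"fingers":-1},
  {"travel":[0,0,30],"delta_rot":[0,0,0],"fingers":-1},
  {"travel":[0,0,20],"delta_rot":[0,0,0],"fingers":-1},
  {"travel":[0,0,10.5],"delta_rot":[0,0,0],"fingers":-1},
  {"travel":[0,0,0],"delta_rot":[0,0,0],"fingers":-1},
  {"travel":[0,0,0],"delta_rot":[0,0,0],"fingers":-1},
])

```text
clock: 74.58
eef_pos: [459.6, -240.1, 41.8]
eef_rot: [3.14, 0.263, 1.571]
wrist_force: [1.4, -0.1, -0.2]
finger_gap: 93.9
```

```bash
python3 - <<'E'
from h import *
go(458.9,-240,41.4)
E
```

```text
pos [ 459.6 -240.1   41.8] rot [3.14  0.263 1.571] F [ 1.4 -0.1 -0.2] gap 93.9 t 74.6
travel [ 0.2 -0.7  0.4]
```

>>> send_rows([
  {"travel":[0,-0.6,0.3],"delta_rot":[0,0,0],"fingers":1},
  {"travel":[0,0,0],"delta_rot":[0,0,0],"fingers":1},
  {"travel":[0,0,0],"delta_rot":[0,0,0],"fingers":1},
  {"travel":[0,0,0],"delta_rot":[0,0,0],"fingers":1},
  {"travel":[0,0,0],"delta_rot":[0,0,0],"fingers":1},
  {"travel":[0,0,0],"delta_rot":[0,0,0],"fingers":1},
  {"travel":[0,0,0],"delta_rot":[0,0,0],"fingers":1},
], grip_force=50)

```text
clock: 75.45
eef_pos: [458.7, -240.3, 40.9]
eef_rot: [3.141, 0.263, 1.571]
wrist_force: [0.2, 2.4, 2.5]
finger_gap: 59.8
```

>>> send_rows([
  {"travel":[-1.6,0,-6],"delta_rot":[0,0,0],"fingers":1},
  {"travel":[-1.7,0,-6.2],"delta_rot":[0,0,0],"fingers":1},
  {"travel":[5,0,-1.3],"delta_rot":[0,0,0],"fingers":1},
  {"travel":[25,0,-6.7],"delta_rot":[0,0,0],"fingers":1},
  {"travel":[25,0,-6.7],"delta_rot":[0,0,0],"fingers":1},
  {"travel":[25,0,-6.7],"delta_rot":[0,0,0],"fingers":1},
  {"travel":[25,0,-6.7],"delta_rot":[0,0,0],"fingers":1},
  {"travel":[25,0,-6.7],"delta_rot":[0,0,0],"fingers":1},
  {"travel":[25,0,-6.7],"delta_rot":[0,0,0],"fingers":1},
  {"travel":[0,0,0],"delta_rot":[0,0,0],"fingers":1},
])

```text
clock: 76.7
eef_pos: [458.4, -78.5, 53.2]
eef_rot: [-3.142, 0.262, 1.573]
wrist_force: [-0.4, 0.1, -3.0]
finger_gap: 59.6
```

```bash
python3 - <<'E'
from h import *
go(459.2,-90,180)
t=cam('top')
edges(t,406,386,50); ends(t,406,386,50)
uv=proj(t,[[476,386,104]])[0]; u=int(round(uv[0])); V=np.arange(int(uv[1])-8,int(uv[1])+8)
A=t['color'][V[0]:V[-1]+1,u-4:u+5].mean(1); c=cross(A[:,0],V,90); print('far rim end', plane(t,u,c,104).round(1),'->centre x',round(plane(t,u,c,104)[0]-70,1), A[:,0].round().astype(int).tolist())
E
```

```text
pos [458.4 -78.5  53.2] rot [-3.142  0.262  1.573] F [-0.4  0.1 -3. ] gap 59.6 t 76.7
travel [ -44.     0.7 -119.5]
left slope 0.0126 centre y at x=406: 383.6 rms 0.3 n 25
right slope 0.0266 centre y at x=406: 377.9 rms 0.0 n 25
near end centre x: med 401.6 slope -0.013
far rim end [473.7 384.1 104. ] ->centre x 403.7 [149, 149, 148, 154, 162, 163, 163, 159, 120, 67, 83, 100, 105, 106, 106, 106]
```

>>> send_rows([
  {"travel":[-8,0,-30],"delta_rot":[0,0,0],"fingers":1},
  {"travel":[-14.4,0,-53.6],"delta_rot":[0,0,0],"fingers":1},
  {"travel":[-14.4,0,-53.6],"delta_rot":[0,0,0],"fingers":1},
  {"travel":[20,-4,-5.4],"delta_rot":[0,0,0],"fingers":1},
  {"travel":[42,-8,-11.2],"delta_rot":[0,0,0],"fingers":1},
  {"travel":[42,-8,-11.2],"delta_rot":[0,0,0],"fingers":1},
  {"travel":[42,-8,-11.2],"delta_rot":[0,0,0],"fingers":1},
  {"travel":[42,-8,-11.2],"delta_rot":[0,0,0],"fingers":1},
  {"travel":[42,-8,-11.2],"delta_rot":[0,0,0],"fingers":1},
  {"travel":[20,-4,-5.4],"delta_rot":[0,0,0],"fingers":1},
  {"travel":[0,0,0],"delta_rot":[-2.61,0,-9.75],"fingers":1},
  {"travel":[0,0,0],"delta_rot":[-2.61,0,-9.75],"fingers":1},
  {"travel":[0,0,0],"delta_rot":[-2.61,0,-9.75],"fingers":1},
  {"travel":[0,0,0],"delta_rot":[-2.61,0,-9.75],"fingers":1},
  {"travel":[0,0,0],"delta_rot":[-2.61,0,-9.75],"fingers":1},
  {"travel":[0,0,0],"delta_rot":[-2.61,0,-9.75],"fingers":1},
  {"travel":[0,0,0],"delta_rot":[-2.61,0,-9.75],"fingers":1},
  {"travel":[0,0,0],"delta_rot":[-2.61,0,-9.75],"fingers":1},
  {"travel":[0,0,0],"delta_rot":[-2.61,0,-9.75],"fingers":1},
  {"travel":[0,0,0],"delta_rot":[0,0,0],"fingers":1},
])

```text
clock: 79.25
eef_pos: [410.5, 178.0, 195.0]
eef_rot: [-3.14, 0.262, -3.129]
wrist_force: [-0.0, 0.4, -2.6]
finger_gap: 59.9
```

```bash
python3 - <<'E'
from h import *
t=cam('top'); st=manip.read_state(); x,y,z=st['eef_pos']; zr=z-34.9+54
uv=proj(t,[[x+87.5,y,zr]])[0]; u=int(round(uv[0])); V=np.arange(int(uv[1])-8,int(uv[1])+8)
A=t['color'][V[0]:V[-1]+1,u-4:u+5].mean(1)
c=cross(A[:,0],V,(A[:4,0].mean()+A[:,0].min())/2); print('local tcp', x+70-plane(t,u,c,zr)[0], A[:,0].round().astype(int).tolist())
v=int(round(uv[1]))+6; ul=proj(t,[[x+60,y+30,zr]])[0,0]; K=np.arange(int(ul)-6,int(ul)+5); a=cross(t['color'][v,K,0].astype(float),K,105); print('left edge centre y',plane(t,a,v,zr)[1]-30,'tcp y',y)
edges(t,406,386,50)
go(405-17.7,385,155)
E
```

```text
local tcp -15.97339039854802 [141, 142, 143, 144, 144, 144, 145, 145, 142, 109, 66, 82, 98, 105, 106, 106]
left edge centre y 176.18550159144598 tcp y 178.22486953385905
left slope 0.0123 centre y at x=406: 383.7 rms 0.3 n 25
right slope 0.0265 centre y at x=406: 377.8 rms 0.0 n 25
pos [410.5 178.2 195. ] rot [-3.141  0.262 -3.132] F [-0.9 -0.9 -2.8] gap 60.0 t 79.3
travel [ 30.9 207.   33. ]
```

>>> send_rows([
  {"travel":[2.2,20.7,-0.6],"delta_rot":[0,0,0],"fingers":1},
  {"travel":[4.2,41.4,-1.1],"delta_rot":[0,0,0],"fingers":1},
  {"travel":[4.2,41.4,-1.1],"delta_rot":[0,0,0],"fingers":1},
  {"travel":[4.2,41.4,-1.1],"delta_rot":[0,0,0],"fingers":1},
  {"travel":[4.2,41.4,-1.1],"delta_rot":[0,0,0],"fingers":1},
  {"travel":[2,20.7,-0.5],"delta_rot":[0,0,0],"fingers":1},
  {"travel":[0,0,0],"delta_rot":[0,0,0],"fingers":1},
  {"travel":[4.3,0,19],"delta_rot":[0,0,0],"fingers":1},
  {"travel":[4.4,0,19.8],"delta_rot":[0,0,0],"fingers":1},
  {"travel":[0,0,0],"delta_rot":[0,0,0],"fingers":1},
  {"travel":[0,0,0],"delta_rot":[0,0,0],"fingers":1},
])

```text
clock: 80.68
eef_pos: [387.6, 385.4, 155.9]
eef_rot: [-3.141, 0.263, -3.128]
wrist_force: [0.1, 0.3, -2.9]
finger_gap: 59.5
```

```bash
python3 - <<'E'
from h import *
go(388.5,385.3,142)
s=cam('side'); save(s,'s14.png',(290,120,390,220),6)
E
```

```text
pos [387.6 385.4 155.9] rot [-3.141  0.263 -3.128] F [ 0.1  0.3 -2.9] gap 59.5 t 80.7
travel [ 2.7 -0.1 13.6]
```

View pics/s14.png

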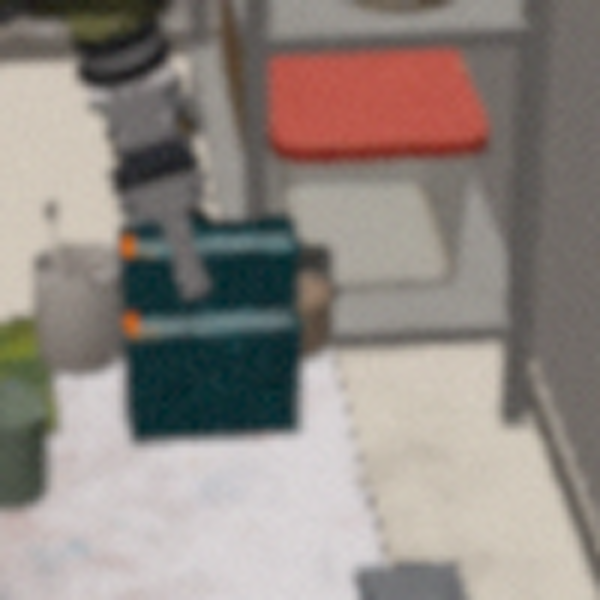

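>>> send_rows([
  {"travel":[2.7,0,13.6],"delta_rot":[0,0,0],"fingers":1},
  {"travel":[0,0,0],"delta_rot":[0,0,0],"fingers":1},
])

```text
clock: 80.97
eef_pos: [387.7, 385.2, 139.9]
eef_rot: [-3.139, 0.26, -3.126]
wrist_force: [-0.5, -0.4, -3.0]
finger_gap: 59.8
```

>>> send_rows([
  {"travel":[0.5,0,2],"delta_rot":[0,0,0],"fingers":1},
  {"travel":[0.5,0,2],"delta_rot":[0,0,0],"fingers":1},
  {"travel":[0,0,0],"delta_rot":[0,0,0],"fingers":1},
])

```text
clock: 81.35
eef_pos: [388.1, 385.6, 136.9]
eef_rot: [-3.141, 0.262, -3.126]
wrist_force: [0.6, 0.1, -3.2]
finger_gap: 59.8
```

>>> send_rows([
  {"travel":[0.4,0,1.5],"delta_rot":[0,0,0],"fingers":1},
  {"travel":[0,0,0],"delta_rot":[0,0,0],"fingers":1},
])

```text
clock: 81.6
eef_pos: [388.1, 385.6, 135.4]
eef_rot: [-3.141, 0.262, -3.126]
wrist_force: [0.6, 0.6, -3.1]
finger_gap: 59.6
```

Inside the rims, no contact force. Last mm, release and withdraw.

>>> send_rows([
  {"travel":[0.2,0,0.9],"delta_rot":[0,0,0],"fingers":1},
  {"travel":[0,0,0],"delta_rot":[0,0,0],"fingers":1},
])

```text
clock: 81.85
eef_pos: [388.3, 385.7, 134.8]
eef_rot: [-3.141, 0.262, -3.126]
wrist_force: [-0.6, -0.9, 1.1]
finger_gap: 59.7
```

>>> send_rows([
  {"travel":[0,0,0],"delta_rot":[0,0,0],"fingers":-1},
  {"travel":[0,0,0],"delta_rot":[0,0,0],"fingers":-1},
  {"travel":[0,0,0],"delta_rot":[0,0,0],"fingers":-1},
  {"travel":[0,0,0],"delta_rot":[0,0,0],"fingers":-1},
  {"travel":[0,0,-30],"delta_rot":[0,0,0],"fingers":-1},
  {"travel":[0,0,-50],"delta_rot":[0,0,0],"fingers":-1},
  {"travel":[0,0,-50],"delta_rot":[0,0,0],"fingers":-1},
  {"travel":[0,-45,0],"delta_rot":[0,0,0],"fingers":-1},
  {"travel":[0,-45,0],"delta_rot":[0,0,0],"fingers":-1},
  {"travel":[0,-45,0],"delta_rot":[0,0,0],"fingers":-1},
  {"travel":[0,-45,0],"delta_rot":[0,0,0],"fingers":-1},
  {"travel":[0,-45,0],"delta_rot":[0,0,0],"fingers":-1},
  {"travel":[0,-45,0],"delta_rot":[0,0,0],"fingers":-1},
  {"travel":[0,0,0],"delta_rot":[0,0,0],"fingers":-1},
  {"travel":[0,0,0],"delta_rot":[0,0,0],"fingers":-1},
])

```text
clock: 83.72
eef_pos: [358.7, 115.6, 260.5]
eef_rot: [-3.141, 0.262, -3.127]
wrist_force: [-0.1, 1.0, 0.0]
finger_gap: 94.1
```

```bash
python3 - <<'E'
from h import *
go(0,0,0)
t=cam('top'); s=cam('side')
edges(t,405,385,100)
o=np.zeros((600,800,3),np.uint8); o[:400,:400]=cv2.resize(s['color'][130:210,300:380][...,::-1],(400,400),interpolation=cv2.INTER_CUBIC); o[:400,400:]=cv2.resize(t['color'][150:220,210:280][...,::-1],(400,400),interpolation=cv2.INTER_CUBIC)
o[400:,:200]=cv2.resize(s['color'][220:290,320:390][...,::-1],(200,200)); o[400:,200:420]=cv2.resize(t['color'][150:240,350:450][...,::-1],(220,200)); cv2.imwrite('pics/g15.png',o)
for n,c in (('top',t),('side',s)):
    for k in ('kit_a','kit_a_ridge','shutter_grip','tape','bottle','beaker','jar'):
        print(n,k,[(round(d['confidence'],2),np.round(toW(c,d['at'])).tolist()) for d in tip_of(k,n)[:2]])
W=cloud(t); m=W[(abs(W[...,0]-404)<55)&(abs(W[...,1]-385)<22)]; print('cover z',np.nanmedian(m[:,2]))
hsv=cv2.cvtColor(s['color'],cv2.COLOR_RGB2HSV); mk=(hsv[...,0]<16)&(hsv[...,1]>130)&(hsv[...,2]>90); v,u=np.nonzero(mk[250:270,320:345]); print('fin',u.mean()+320,v.mean()+250)
E
```

```text
pos [358.7 115.6 260.5] rot [-3.141  0.262 -3.127] F [-0.1  1.   0. ] gap 94.1 t 83.7
travel [ 415.6 -110.2  158.3]
left slope 0.0076 centre y at x=405: 383.7 rms 0.3 n 26
right slope 0.0284 centre y at x=405: 369.1 rms 0.2 n 26
top kit_a [(0.79, [402.0, 383.0, 99.0]), (0.5, [407.0, 389.0, 49.0])]
top kit_a_ridge [(0.83, [344.0, 384.0, 147.0])]
top shutter_grip [(0.69, [371.0, -309.0, 136.0])]
top tape [(0.49, [281.0, -258.0, -1.0])]
top bottle [(0.7, [461.0, -489.0, -0.0]), (0.56, [404.0, 382.0, 100.0])]
top beaker [(0.5, [242.0, 296.0, 1.0]), (0.32, [486.0, 514.0, -2.0])]
top jar [(0.78, [489.0, 511.0, 1.0])]
side kit_a [(0.72, [405.0, 387.0, 102.0]), (0.66, [400.0, 389.0, 50.0])]
side kit_a_ridge []
side shutter_grip [(0.8, [371.0, -305.0, 133.0])]
side tape [(0.29, [457.0, -256.0, 6.0])]
side bottle [(0.9, [468.0, -479.0, -3.0]), (0.72, [408.0, 391.0, 1.0])]
side beaker [(0.68, [238.0, 300.0, 5.0])]
side jar [(0.68, [489.0, 511.0, -2.0]), (0.62, [465.0, -482.0, -4.0])]
cover z 139.08628085378348
fin 331.84684684684686 259.4054054054054
```

View pics/g15.png

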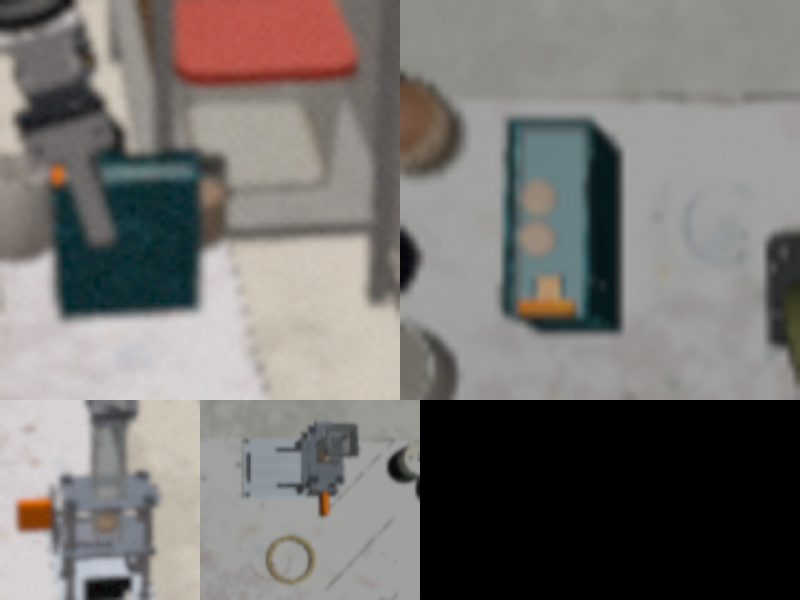

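```bash
python3 -c "
from h import *
print(manip.sign_off())"
```

```text
the job is handed in; nothing more can be done
None
```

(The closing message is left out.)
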